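# Put the nesting tubs away in their lidded box

### The job

Swing the lid of the plywood box up and back until it stays open by itself, then put the red and the yellow tub away in the box: nest one in the blue tub that stands inside and the other in that one, in either order. Press each tub lightly home before you let go of it - do not drop it in, and do not ram it, for the tapered walls wedge fast. Leave the lid standing open and everything else on the table where it is.

Things in the scene. Friction and masses are not known exactly. Their poses are not given: they have to be found in the camera images.
- tub_red_mid (a point): red open plastic tub, upright, left or right of the box. 70 mm high; foot 90 x 47.5 mm, walls lean outward 9 mm per 100 mm. An upright collar, 14 mm high, 106 x 63 mm, runs round the rim: grip across its 63 mm (the tub's y). About 80 g. Point: tub centre, 35 mm over its underside; x along its length, y across, z up; turned half round it is the same tub
- tub_yellow_mid (a point): yellow tub, same shape and size as the red one, on the other side of the box; point and axes as for the red tub
- tub_base_mid (a point): blue tub, same shape and size, loose on the box floor, length along the box's depth (x) within 0.1 rad; hidden while the lid is shut; rim 75 mm over the table. Point and axes as for the red tub. A tub pushed home in another has its centre and rim about 38 mm (34 to 42) above the outer one's, its collar 24 mm clear of the outer rim
- tub_base: the blue tub, origin at the middle of its underside. All tubs: in each long wall a black springy tongue (22 mm high, lower edge 44 mm above the underside, 1.5 mm proud inside). A tub set in by its own weight stops 6 to 10 mm high on them; a push rising to 7 or 8 N slides it home. Some 4 mm lower the walls themselves meet and wedge at once: a push of 20 N rams them fast
- tub_red: the red tub again, origin at the middle of its underside
- tub_yellow: the yellow tub again, origin at the middle of its underside
- box_lid (a joint): angle of the box lid: 0 shut, grows as it opens up and back, stop at 1.85 rad. It balances at about 1.5 rad: below that it falls shut, beyond it falls back onto its stop and stays. Free-running hinge, lid 0.26 kg
- lid_bar (a point): middle of the lid's dark steel bow handle: round bar 10 mm thick, 90 mm long, level along the box's y, 31 mm in front of the lid's front edge; 158 mm over the table when shut. It moves with the lid, 181 mm from the hinge line; lid 9.5 mm thick, 186 mm wide. Axes turn with the lid, y along the bar
- lid_hinge (a point): middle of the hinge line on the far top edge of the box, 153 mm over the table; fixed. x points from the front of the box to its back (away from the handle), y along the hinge line, z up
- box_floor (a point): middle of the inner floor of the plywood box, 5 mm over the table, axes as lid_hinge. The box is fixed, outside 145 mm deep (x) by 180 mm wide (y) by 153 mm high, inside 135 x 170 mm; the hinge line lies 74.5 mm behind this point along x
- canister: bystander: white capped canister lying close to the red tub, 32 x 50 x 32 mm; origin under its middle
- weight: bystander: flat cream-coloured slotted weight, 33 mm across, 10 mm high, close to the yellow tub; origin under its middle
- folding_rule: bystander: folded yellow rule, 30 x 240 x 17 mm, lying in front of the box; origin under its middle, y along it
- screwdriver: bystander: red-handled screwdriver, 160 mm long, 22 mm high, lying front right; origin under its middle, y along it
- fuse_box: bystander: small grey lidded box, 57 x 74 x 25 mm, front left; origin under its middle
- dip_circle: bystander: measuring instrument with a clear ring on a black stand, 141 x 211 mm, 119 mm high, behind the box; origin under its middle
- pencil: bystander: green pencil, 117 mm long, 7 mm thick, lying back left in front of the chart recorder; origin under its middle, y along it
Not all that is in view belongs to the job. Several things have the shape of the tub_red; the one meant has the colours described above.

How it is judged:
On the way, in this order (a step that is already met when the one before it is completed fails the run):
1. the lid stands open by itself, past its balance point, with no finger on it (value of joint box_lid above 1.62 rad and contact force between the fingers and box_lid below 0.1 N), for 0.3 s.
2. the first tub is pressed home in the blue one by the hand (((z of tub_red_mid in the frame of tub_base_mid between 0.0335 and 0.042 m and y of tub_red_mid in the frame of tub_base_mid between -0.003 and 0.003 m and x of tub_red_mid in the frame of tub_base_mid between -0.005 and 0.005 m and angle between the z axis of tub_red_mid and the z axis of tub_base_mid, either way round below 0.06 rad and angle between the x axis of tub_red_mid and the x axis of tub_base_mid, either way round below 0.06 rad and contact force between the fingers and tub_red above 0.5 N) or (z of tub_yellow_mid in the frame of tub_base_mid between 0.0335 and 0.042 m and y of tub_yellow_mid in the frame of tub_base_mid between -0.003 and 0.003 m and x of tub_yellow_mid in the frame of tub_base_mid between -0.005 and 0.005 m and angle between the z axis of tub_yellow_mid and the z axis of tub_base_mid, either way round below 0.06 rad and angle between the x axis of tub_yellow_mid and the x axis of tub_base_mid, either way round below 0.06 rad and contact force between the fingers and tub_yellow above 0.5 N))), for 0.05 s.
3. the second tub is pressed home in the first by the hand, the first still home in the blue one (((z of tub_red_mid in the frame of tub_base_mid between 0.0335 and 0.042 m and y of tub_red_mid in the frame of tub_base_mid between -0.003 and 0.003 m and x of tub_red_mid in the frame of tub_base_mid between -0.005 and 0.005 m and angle between the z axis of tub_red_mid and the z axis of tub_base_mid, either way round below 0.06 rad and angle between the x axis of tub_red_mid and the x axis of tub_base_mid, either way round below 0.06 rad and z of tub_yellow_mid in the frame of tub_red_mid between 0.0335 and 0.042 m and y of tub_yellow_mid in the frame of tub_red_mid between -0.003 and 0.003 m and x of tub_yellow_mid in the frame of tub_red_mid between -0.005 and 0.005 m and angle between the z axis of tub_yellow_mid and the z axis of tub_red_mid, either way round below 0.06 rad and angle between the x axis of tub_yellow_mid and the x axis of tub_red_mid, either way round below 0.06 rad and contact force between the fingers and tub_yellow above 0.5 N) or (z of tub_yellow_mid in the frame of tub_base_mid between 0.0335 and 0.042 m and y of tub_yellow_mid in the frame of tub_base_mid between -0.003 and 0.003 m and x of tub_yellow_mid in the frame of tub_base_mid between -0.005 and 0.005 m and angle between the z axis of tub_yellow_mid and the z axis of tub_base_mid, either way round below 0.06 rad and angle between the x axis of tub_yellow_mid and the x axis of tub_base_mid, either way round below 0.06 rad and z of tub_red_mid in the frame of tub_yellow_mid between 0.0335 and 0.042 m and y of tub_red_mid in the frame of tub_yellow_mid between -0.003 and 0.003 m and x of tub_red_mid in the frame of tub_yellow_mid between -0.005 and 0.005 m and angle between the z axis of tub_red_mid and the z axis of tub_yellow_mid, either way round below 0.06 rad and angle between the x axis of tub_red_mid and the x axis of tub_yellow_mid, either way round below 0.06 rad and contact force between the fingers and tub_red above 0.5 N))), for 0.05 s.
At the end, for the whole second after the job is handed in: Lid open beyond 1.62 rad; blue tub upright on the box floor; one loose tub nested in it and the other in that one, each with its centre 33.5 to 42 mm above the outer tub's, within 5 mm lengthwise, 3 mm across, and 0.06 rad; all at rest (value of joint box_lid above 1.62 rad and ((z of tub_red_mid in the frame of tub_base_mid between 0.0335 and 0.042 m and y of tub_red_mid in the frame of tub_base_mid between -0.003 and 0.003 m and x of tub_red_mid in the frame of tub_base_mid between -0.005 and 0.005 m and angle between the z axis of tub_red_mid and the z axis of tub_base_mid, either way round below 0.06 rad and angle between the x axis of tub_red_mid and the x axis of tub_base_mid, either way round below 0.06 rad and z of tub_yellow_mid in the frame of tub_red_mid between 0.0335 and 0.042 m and y of tub_yellow_mid in the frame of tub_red_mid between -0.003 and 0.003 m and x of tub_yellow_mid in the frame of tub_red_mid between -0.005 and 0.005 m and angle between the z axis of tub_yellow_mid and the z axis of tub_red_mid, either way round below 0.06 rad and angle between the x axis of tub_yellow_mid and the x axis of tub_red_mid, either way round below 0.06 rad) or (z of tub_yellow_mid in the frame of tub_base_mid between 0.0335 and 0.042 m and y of tub_yellow_mid in the frame of tub_base_mid between -0.003 and 0.003 m and x of tub_yellow_mid in the frame of tub_base_mid between -0.005 and 0.005 m and angle between the z axis of tub_yellow_mid and the z axis of tub_base_mid, either way round below 0.06 rad and angle between the x axis of tub_yellow_mid and the x axis of tub_base_mid, either way round below 0.06 rad and z of tub_red_mid in the frame of tub_yellow_mid between 0.0335 and 0.042 m and y of tub_red_mid in the frame of tub_yellow_mid between -0.003 and 0.003 m and x of tub_red_mid in the frame of tub_yellow_mid between -0.005 and 0.005 m and angle between the z axis of tub_red_mid and the z axis of tub_yellow_mid, either way round below 0.06 rad and angle between the x axis of tub_red_mid and the x axis of tub_yellow_mid, either way round below 0.06 rad)) and angle between tub_base_mid's own z axis and vertical below 0.06 rad and horizontal distance between tub_base_mid and box_floor below 0.03 m and height (world z) of tub_base_mid below 0.045 m and linear speed of each of tub_red, tub_yellow, tub_base below 0.02 m/s); the robot touches nothing.
It fails at once if a tub is rammed into another or struck against it (their wall contacts add up to more than 45 N, as under a push of some 20 N) (contact force between any of tub_red, tub_yellow and tub_base above 45 N or contact force between tub_red and tub_yellow above 45 N).
It fails at once if a bystander is shifted by more than 20 mm (distance of any of canister, weight, folding_rule, screwdriver, fuse_box, dip_circle, pencil from where it was at the start of the episode above 0.02 m).
It also fails if it takes over 72 s, if anything falls off the work surface, if the arm or the gripper's body presses on something with over 40 N, if the wrist force passes 120 N, or if a joint passes its speed limit or range.

### The arm

A 6-joint arm with a two-finger parallel gripper is mounted at the origin on a cart in front of the work surface, level with it; the furniture and walls round the work are solid. World frame = base frame: x ahead of the robot, y to its left, z up, the work surface at z = 0. Lengths are in m, angles in rad, forces in N, time in s.
With the tool pointing down it reaches from about 0.35 to 0.725 m from the base axis. Payload 6 kg.
Tool frame: the origin (TCP) lies at the very end of the fingers, on their centre line; the grasp point (between the pads) lies ctrl.tcp_to_grasp behind it (ctrl.tcp_to_grasp is the distance from the TCP to the grasp point, in m); z points along the fingers, y is the direction in which the jaws open and shut (so a half turn about z gives the same grasp; the last joint's range is limited). The gripper opens to 85 mm and grips with 20 to 120 N. Pads are 22 mm wide; open, the fingers measure 114 mm over their backs; the gripper's body (76 mm by 85 mm) begins 54 mm behind the grasp point. The pads swing forward as they close: fully open they stand 13 mm farther back than shut.
Start: joints at [-0.87, 0.04, 0.085, 0, -1.615, -0.334], TCP at [0.215, -0.56, 0.231] pointing down, gripper open.
Joint ranges: [-2.56, 2.56], [-1.29, 2.01], [-1.08, 1.49], [-3.29, 1.98], [-2.81, -0.18], [-2.99, 2.99]. Speed limits (rad/s): [2.57, 2.57, 3.01, 3.14, 3.14, 3.14].

### API

Orientations are given as a unit quaternion [x, y, z, w].
In Python, from rig import ctrl gives the robot as it stands.
- The arm moves only by the tool servo_tool, never from a script. Its argument "increments" is a list of rows, each an object of numbers: "rx", "ry", "rz": the turn, a rotation vector about the tool's x, y, z in rad; "tx", "ty", "tz": the shift along the tool's x, y, z in cm; "grip": the closure in counts, from 0 (fully open) to 255 (shut). A call has 1 to 8 rows; each row is the pose to reach, as a shift and turn from the pose commanded when the call began, along the tool's axes at that moment; what a row does not reach only later rows make up. A row lasts 1/8 s, in which the tool goes at most 62.5 mm and 10.7 degrees, less where a joint would pass 70% of its speed; a pose out of reach is approached as far as the arm can. A call with a gripper value outside its range is refused whole. The fingers move at their own pace and stop on an object; "grip_force" is the grip in N (left out, the last holds). Time passes only in rows, so rows that repeat a pose let the fingers close. It gives the time, the measured TCP pose, the force and the opening at its end, in the units of the state.
- ctrl.get_state(): the state, without advancing time (a new reading comes with each control period).
- ctrl.capture(name): name is "scene" or "top"; returns a dict with "frame" (384x512x3 uint8, blue, green, red), "depth" (384x512 float32, m along the optical axis (not along the pixel's ray), 0 where there is no reading), "fx", "fy", "cx", "cy" (pixels), "R" (3x3) and "t" (3): a world point X has camera coordinates R X + t. Camera axes: x right, y down, z forward; pixel columns grow to the right and rows downward; lengths in m; the calibration is good to about 2 mm. A picture is of the moment at which its call begins.
- ctrl.hand_in(): hands the job in, once; it reports no verdict.
The state is a dict: "t": time; "joint_positions": joint angles; "dq": joint speeds; "joint_torque": joint torques, N m; "eef_pos": TCP position; "ee_rot": TCP orientation; "ft_force": force on the tool from outside, world axes, zero at the start; "ft_torque": the same for the moment, N m; "grip_width": finger opening in m.
Only numpy, scipy, OpenCV 4.12 (cv2) and the standard library are available. Lean on these libraries where they do the work, as an engineer would, in place of code of your own. Each camera call takes 0.05 s, during which the arm holds its last target.

## Working session

There is one attempt and no reset: what is moved stays moved. The work goes in short steps, Python scripts to look and compute and a tool call to move; the robot and the scene stay as the last step left them, time stands still between calls to the robot, and variables do not carry over. Pictures are saved under pics/ and viewed, and the job is handed in when it is done.

Besides the shell and the picture viewer there is one more tool, called after "Call:" by a JSON object that holds its "name" and its "arguments". servo_tool: Moves the arm, as the interface text tells. Its arguments: {"type":"object","properties":{"increments":{"type":"array","items":{"type":"object","properties":{"rx":{"type":"number"},"ry":{"type":"number"},"rz":{"type":"number"},"tx":{"type":"number"},"ty":{"type":"number"},"tz":{"type":"number"},"grip":{"type":"number"}}}},"grip_force":{"type":"number"}},"required":["increments"]}

```bash
mkdir -p pics; ls; python3 - <<'E'
from rig import ctrl
import cv2,numpy as np,pickle
s=ctrl.get_state();print(s, ctrl.tcp_to_grasp)
for n in("scene","top"):
    c=ctrl.capture(n);pickle.dump(c,open(n+".pkl","wb"));cv2.imwrite(f"pics/{n}0.png",c["frame"])
    print(n,c["fx"],c["cx"],c["cy"],c["R"],c["t"],"cam",-c["R"].T@c["t"])
E
```

```text
pics
{'t': 0.0, 'joint_positions': array([-8.70350795e-01,  4.08527720e-02,  8.38060755e-02, -4.60834042e-04,
       -1.61549852e+00, -3.33675288e-01]), 'dq': array([-0.00052276, -0.0004887 , -0.00065899,  0.00100879,  0.00150057,
        0.00144273]), 'joint_torque': array([ 7.75933404e-05, -3.68185544e+01,  3.47418594e+01,  6.93247005e+00,
       -5.23513678e-03,  5.11887833e-06]), 'eef_pos': array([ 0.2151075 , -0.55976598,  0.23025361]), 'ee_rot': array([-1.82368824e-01,  9.83229777e-01,  8.73924650e-04, -2.32157280e-04]), 'ft_force': array([ 0.35321594, -0.1200142 , -0.2236754 ]), 'ft_torque': array([ 0.00548049,  0.03250276, -0.00470577]), 'grip_width': 0.0852440044855622} 0.0187
scene 359.0824727423623 253.10627435982403 194.94392957176558 [[-0.75165092 -0.65943108 -0.01309755]
 [-0.55130622  0.63905791 -0.53634545]
 [ 0.36205295 -0.39592379 -0.84389692]] [0.49648312 0.28296551 0.85210718] cam [0.22067472 0.48393455 0.87736061]
top 492.56550628030317 249.8265920088216 189.2020727465797 [[-0.01651951 -0.99986084  0.00232622]
 [-0.99870664  0.01638847 -0.0481297 ]
 [ 0.04808488 -0.00311829 -0.99883839]] [0.14058521 0.5359471  1.4598608 ] cam [0.46737909 0.13633456 1.48363294]
```

View pics/scene0.png

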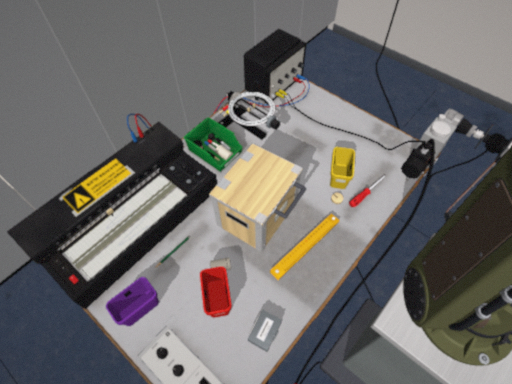

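View pics/top0.png

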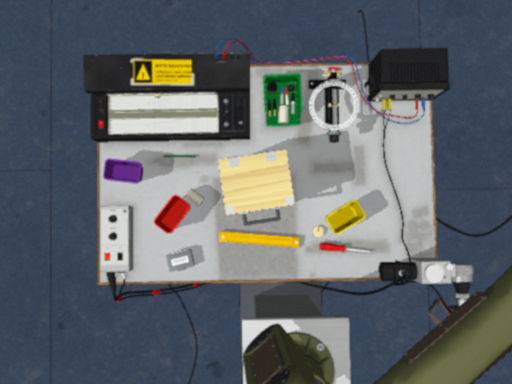

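```bash
cat > h.py <<'E'
import numpy as np,cv2,pickle
def ray(c,uv,z):
    uv=np.atleast_2d(np.asarray(uv,float)); d=np.c_[(uv[:,0]-c["cx"])/c["fx"],(uv[:,1]-c["cy"])/c["fy"],np.ones(len(uv))]
    R=c["R"];o=-R.T@c["t"];w=d@R; s=(z-o[2])/w[:,2]; return o+w*s[:,None]
def pts(c):
    v,u=np.mgrid[0:c["depth"].shape[0],0:c["depth"].shape[1]];d=c["depth"]
    X=np.stack([(u-c["cx"])/c["fx"]*d,(v-c["cy"])/c["fy"]*d,d],-1)
    return (X-c["t"])@c["R"]
def proj(c,P):
    q=np.atleast_2d(P)@c["R"].T+c["t"]; return np.c_[q[:,0]/q[:,2]*c["fx"]+c["cx"],q[:,1]/q[:,2]*c["fy"]+c["cy"]]
def hsv(c): return cv2.cvtColor(c["frame"],cv2.COLOR_BGR2HSV)
def crop(c,name,x0,y0,x1,y1,k):
    cv2.imwrite(name,cv2.resize(c["frame"][y0:y1,x0:x1],None,fx=k,fy=k,interpolation=cv2.INTER_CUBIC))
def rect(P):
    r=cv2.minAreaRect((P[:,:2]*1000).astype(np.float32)); b=cv2.boxPoints(r)
    e=[b[1]-b[0],b[2]-b[1]]; l=max(e,key=np.linalg.norm)
    return np.array(r[0])/1000, sorted(r[1]), np.arctan2(l[1],l[0])%np.pi
E
python3 - <<'E'
from h import *
for n in("scene","top"):
    c=pickle.load(open(n+".pkl","rb"));P=pts(c);H=hsv(c)
    for col,lo,hi in(("red",[(0,150,60),(170,150,60)],[(8,255,255),(180,255,255)]),("yel",[(22,150,60)],[(33,255,255)])):
        m=sum(cv2.inRange(H,np.array(a),np.array(b)) for a,b in zip(lo,hi)).astype(np.uint8)
        nl,L,st,ce=cv2.connectedComponentsWithStats(m)
        for i in range(1,nl):
            if st[i,4]<80: continue
            vs,us=np.nonzero(L==i); z=P[vs,us,2]
            k=z>0.05
            print(n,col,st[i],"zmax",np.percentile(z,[50,95]))
            if k.sum()>60:
                print("   depth rect",rect(P[vs,us][k]))
                cn=max(cv2.findContours((L==i).astype(np.uint8),0,1)[0],key=len)[:,0,:]
                print("   ray rect z.07",rect(ray(c,cn,0.07)))
    # box lid
    h=P[...,2]; k=(h>0.145)&(h<0.175)&(np.abs(P[...,1]-.12)<.15)&(np.abs(P[...,0]-.5)<.15)
    print(n,"lid",rect(P[k]),np.median(h[k]))
c=pickle.load(open("top.pkl","rb"));crop(c,"pics/t1.png",205,140,325,230,6)
E
```

```text
scene red [350 188  20  19 161] zmax [0.01978577 0.02413926]
scene red [ 200  267   31   50 1249] zmax [0.020155   0.07142594]
   depth rect (array([0.3737334, 0.4173197]), [64.89840698242188, 327.4845275878906], np.float32(2.5354562))
   ray rect z.07 (array([0.46158401, 0.35641803]), [61.21245193481445, 112.72235107421875], np.float32(2.481935))
scene yel [331 147  24  42 784] zmax [0.03623536 0.07133246]
   depth rect (array([0.33015375, 0.13764676]), [67.82221984863281, 723.18994140625], np.float32(1.9705118))
   ray rect z.07 (array([ 0.43968466, -0.12658946]), [61.390708923339844, 142.25001525878906], np.float32(2.0908499))
scene yel [  63  158   67   54 1287] zmax [0.12938336 0.13298336]
   depth rect (array([0.55844897, 0.3838855 ]), [163.93914794921875, 685.2221069335938], np.float32(3.0884602))
   ray rect z.07 (array([0.91539716, 0.35734491]), [78.32349395751953, 178.03199768066406], np.float32(1.5523084))
scene yel [272 219  65  60 746] zmax [0.0171042  0.01974209]
scene lid (array([0.53211383, 0.10874944]), [189.8469696044922, 190.68418884277344], np.float32(1.7035618)) 
[... 424 characters left out ...]
]
   depth rect (array([0.72042664, 0.24505324]), [161.53292846679688, 526.6103515625], np.float32(0.70342153))
   ray rect z.07 (array([0.88494604, 0.38148532]), [73.5841293334961, 174.47703552246094], np.float32(1.5548958))
top yel [326 201  39  33 760] zmax [0.008434   0.07185126]
   depth rect (array([ 0.44071353, -0.03159167]), [86.42390441894531, 328.8951721191406], np.float32(1.6702791))
   ray rect z.07 (array([ 0.45192963, -0.14035225]), [61.17628860473633, 104.6680908203125], np.float32(2.0919318))
top yel [220 232  79  15 711] zmax [0.01652514 0.02210397]
top lid (array([0.53437756, 0.11465214]), [188.23927307128906, 189.85992431640625], np.float32(0.13839379)) 0.16285372918558333
```

View pics/t1.png

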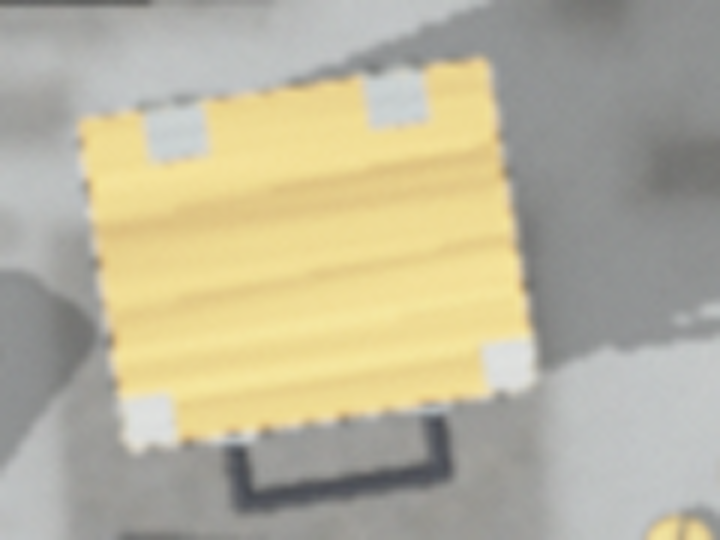

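```bash
python3 - <<'E'
from h import *
c=pickle.load(open("top.pkl","rb"))
f=lambda q:np.array([((u+.5)/6-.5+205,(v+.5)/6-.5+140) for u,v in q])
L=ray(c,f([(80,120),(490,60),(535,384),(126,447)]),.1625);print(L.round(4))
B=ray(c,f([(242,497),(448,470)]),.158);print(B.round(4),B.mean(0))
P=pts(c);h=P[...,2];k=(h>.155)&(h<.175)&(np.abs(P[...,1]-.12)<.15)&(np.abs(P[...,0]-.53)<.15)
Hh=hsv(c);k1=k&(Hh[...,1]>60)|k&(Hh[...,2]>190)
cn=max(cv2.findContours(k1.astype(np.uint8),0,1)[0],key=len)[:,0,:]
print(rect(ray(c,cn,.1625)))
k2=k&(Hh[...,2]<140)&(P[...,0]<.475)
print(k2.sum(),rect(P[k2]),P[k2].mean(0))
d=pickle.load(open("scene.pkl","rb"));crop(d,"pics/s1.png",190,130,320,260,4)
E
```

```text
[[0.6122 0.2168 0.1625]
 [0.6363 0.0323 0.1625]
 [0.4904 0.0151 0.1625]
 [0.4653 0.1982 0.1625]]
[[0.4421 0.1469 0.158 ]
 [0.4527 0.0544 0.158 ]] [0.44738808 0.10063538 0.158     ]
(array([0.54946265, 0.11659335]), [151.14419555664062, 188.02195739746094], np.float32(1.7091215))
194 (array([0.45460797, 0.10384908]), [30.499637603759766, 99.4911880493164], np.float32(1.6784669)) [0.44954727 0.10392618 0.1619391 ]
```

View pics/s1.png

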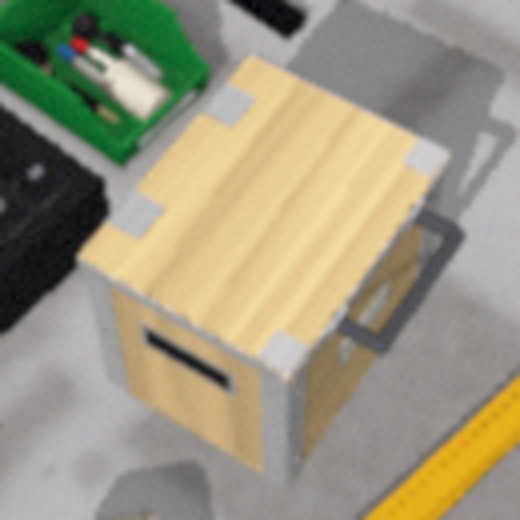

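```bash
cat >> h.py <<'E'
from scipy.spatial.transform import Rotation as Ro
def inc(s,pos,yaw,pitch=None):
    """increment (cm, rotvec) from the measured pose to tool-down pose with jaw axis y at world angle yaw (mod pi)"""
    R0=Ro.from_quat(s["ee_rot"]); y0=R0.as_matrix()[:,1]; cur=np.arctan2(y0[1],y0[0])
    best=min((yaw+k*np.pi for k in range(-3,4)),key=lambda a:abs(a-cur))
    y=np.array([np.cos(best),np.sin(best),0]);z=np.array([0,0,-1.]);x=np.cross(y,z)
    R1=Ro.from_matrix(np.c_[x,y,z]); 
    print("shift cm",(R0.inv().apply(np.array(pos)-s["eef_pos"])*100).round(2),"rotvec",(R0.inv()*R1).as_rotvec().round(4),"tcp",s["eef_pos"].round(4),"w",round(s["grip_width"],4),"F",s["ft_force"].round(2))
E
python3 - <<'E'
from h import *
from rig import ctrl
d=pickle.load(open("scene.pkl","rb"))
print(ray(d,[(190+418.5/4-.5,130+288.5/4-.5)],.158))
inc(ctrl.get_state(),[.4440,.1015,.235],.132)
E
```

```text
[[0.44432184 0.09761541 0.158     ]]
shift cm [-45.08  53.52  -0.38] rotvec [ 1.400e-03  9.000e-04 -1.336e+00] tcp [ 0.2151 -0.5598  0.2304] w 0.0854 F [ 0.33  0.05 -1.  ]
```

Call:
{"name": "servo_tool", "arguments": {"increments": [{"tx": -45.1,"ty": 53.5,"tz": -0.5,"rz": -1.336,"grip": 180},{"tx": -45.1,"ty": 53.5,"tz": -0.5,"rz": -1.336,"grip": 180},{"tx": -45.1,"ty": 53.5,"tz": -0.5,"rz": -1.336,"grip": 180},{"tx": -45.1,"ty": 53.5,"tz": -0.5,"rz": -1.336,"grip": 180},{"tx": -45.1,"ty": 53.5,"tz": -0.5,"rz": -1.336,"grip": 180},{"tx": -45.1,"ty": 53.5,"tz": -0.5,"rz": -1.336,"grip": 180},{"tx": -45.1,"ty": 53.5,"tz": -0.5,"rz": -1.336,"grip": 180},{"tx": -45.1,"ty": 53.5,"tz": -0.5,"rz": -1.336,"grip": 180}], "grip_force": 30}}

```text
validation failed for argument at $.in...
```

```bash
python3 - <<'E'
from h import *
from rig import ctrl
inc(ctrl.get_state(),[.4440,.1005,.235],.132)
E
```

```text
shift cm [-45.04  53.43  -0.38] rotvec [ 1.400e-03  9.000e-04 -1.336e+00] tcp [ 0.2151 -0.5598  0.2304] w 0.0854 F [ 0.33  0.05 -1.  ]
```

Call:
{"name": "servo_tool", "arguments": {"increments": [{"tx": -5,"ty": 6,"tz": 0,"rx": 0,"ry": 0,"rz": -0.15,"grip": 180}], "grip_force": 30}}

```text
t: 0.22
eef_pos: [0.2345, -0.5014, 0.2277]
ee_rot: [-0.255, 0.967, 0.003, -0.002]
ft_force: [1.9, 1.4, 0.5]
grip_width: 0.0696
```

```bash
python3 - <<'E'
from h import *
from rig import ctrl
inc(ctrl.get_state(),[.4440,.1005,.235],.132)
E
```

```text
shift cm [-47.91  42.02  -0.54] rotvec [ 0.0064  0.0024 -1.1868] tcp [ 0.2345 -0.5014  0.2277] w 0.0696 F [1.91 1.37 0.47]
```

Call:
{"name": "servo_tool", "arguments": {"increments": [{"tx": -6,"ty": 4,"tz": 0,"rx": 0,"ry": 0,"rz": -0.15,"grip": 180},{"tx": -30,"ty": 38,"tz": 0,"rx": 0,"ry": 0,"rz": -0.8,"grip": 180}]}}

```text
t: 0.48
eef_pos: [0.2705, -0.3812, 0.2302]
ee_rot: [-0.417, 0.909, 0.001, -0.0]
ft_force: [0.9, 1.6, 2.2]
grip_width: 0.032
```

```bash
python3 - <<'E'
from h import *
from rig import ctrl
inc(ctrl.get_state(),[.4440,.1005,.235],.132)
E
```

```text
shift cm [-47.82  18.29  -0.44] rotvec [ 1.700e-03  8.000e-04 -8.429e-01] tcp [ 0.2705 -0.3812  0.2302] w 0.032 F [0.89 1.58 2.18]
```

Call:
{"name": "servo_tool", "arguments": {"increments": [{"tx": -47.8,"ty": 18.3,"tz": -0.5,"rz": -0.843,"grip": 180},{"tx": -47.8,"ty": 18.3,"tz": -0.5,"rz": -0.843,"grip": 180},{"tx": -47.8,"ty": 18.3,"tz": -0.5,"rz": -0.843,"grip": 180},{"tx": -47.8,"ty": 18.3,"tz": -0.5,"rz": -0.843,"grip": 180},{"tx": -47.8,"ty": 18.3,"tz": -0.5,"rz": -0.843,"grip": 180},{"tx": -47.8,"ty": 18.3,"tz": -0.5,"rz": -0.843,"grip": 180},{"tx": -47.8,"ty": 18.3,"tz": -0.5,"rz": -0.843,"grip": 180},{"tx": -47.8,"ty": 18.3,"tz": -0.5,"rz": -0.843,"grip": 180}]}}

```text
validation failed for argument at $.in...
```

```bash
python3 - <<'E'
from h import *
from rig import ctrl
inc(ctrl.get_state(),[.4440,.1005,.143],.132)
E
```

```text
shift cm [-47.82  18.27   8.76] rotvec [ 1.700e-03  8.000e-04 -8.429e-01] tcp [ 0.2705 -0.3812  0.2302] w 0.032 F [0.89 1.58 2.18]
```

Call:
{"name": "servo_tool", "arguments": {"increments": [{"tx": -24,"ty": 9,"tz": 0,"rz": -0.43,"grip": 180},{"tx": -24,"ty": 9,"tz": 0,"rz": -0.43,"grip": 180},{"tx": -24,"ty": 9,"tz": 0,"rz": -0.43,"grip": 180},{"tx": -40,"ty": 15,"tz": 0,"rz": -0.8,"grip": 180},{"tx": -40,"ty": 15,"tz": 0,"rz": -0.8,"grip": 180},{"tx": -40,"ty": 15,"tz": 0,"rz": -0.8,"grip": 180},{"tx": -40,"ty": 15,"tz": 0,"rz": -0.8,"grip": 180}]}}

```text
validation failed for argument at $.in...
```

```bash
python3 - <<'E'
from h import *
from rig import ctrl
inc(ctrl.get_state(),[.4440,.1005,.143],.132)
E
```

```text
shift cm [-47.82  18.27   8.76] rotvec [ 1.700e-03  8.000e-04 -8.429e-01] tcp [ 0.2705 -0.3812  0.2302] w 0.032 F [0.89 1.58 2.18]
```

Testing which part the validator dislikes: I'll include all keys.

Call:
{"name": "servo_tool", "arguments": {"increments": [{"tx": -24,"ty": 9,"tz": 0,"rx": 0,"ry": 0,"rz": -0.43,"grip": 180},{"tx": -24,"ty": 9,"tz": 0,"rx": 0,"ry": 0,"rz": -0.43,"grip": 180},{"tx": -24,"ty": 9,"tz": 0,"rx": 0,"ry": 0,"rz": -0.43,"grip": 180},{"tx": -40,"ty": 15,"tz": 0,"rx": 0,"ry": 0,"rz": -0.8,"grip": 180},{"tx": -47.8,"ty": 18.3,"tz": 0,"rx": 0,"ry": 0,"rz": -0.843,"grip": 180},{"tx": -47.8,"ty": 18.3,"tz": 0,"rx": 0,"ry": 0,"rz": -0.843,"grip": 180},{"tx": -47.8,"ty": 18.3,"tz": 0,"rx": 0,"ry": 0,"rz": -0.843,"grip": 180},{"tx": -47.8,"ty": 18.3,"tz": 0,"rx": 0,"ry": 0,"rz": -0.843,"grip": 180}]}}

```text
t: 1.48
eef_pos: [0.442, 0.0889, 0.2314]
ee_rot: [0.751, -0.661, -0.0, -0.0]
ft_force: [0.8, -1.8, 0.4]
grip_width: 0.025
```

```bash
python3 - <<'E'
from h import *
from rig import ctrl
inc(ctrl.get_state(),[.4440,.1005,.143],.132)
E
```

```text
shift cm [-1.12 -0.34  8.84] rotvec [-0.0005  0.0005 -0.0045] tcp [0.442  0.0889 0.2314] w 0.025 F [ 0.76 -1.75  0.41]
```

Call:
{"name": "servo_tool", "arguments": {"increments": [{"tx": 0,"ty": 0,"tz": 3,"rx": 0,"ry": 0,"rz": 0,"grip": 180},{"tx": 0,"ty": 0,"tz": 3,"rx": 0,"ry": 0,"rz": 0,"grip": 180}]}}

```text
t: 1.72
eef_pos: [0.4408, 0.0867, 0.1987]
ee_rot: [0.751, -0.661, -0.001, 0.002]
ft_force: [0.4, 1.1, 0.6]
grip_width: 0.025
```

```bash
python3 - <<'E'
from h import *
from rig import ctrl
inc(ctrl.get_state(),[.4440,.1005,.143],.132)
c=ctrl.capture("scene");crop(c,"pics/s2.png",190,80,340,230,4)
E
```

```text
shift cm [-1.33 -0.53  5.56] rotvec [ 0.0052 -0.0016 -0.0042] tcp [0.4408 0.0867 0.1987] w 0.025 F [0.37 1.13 0.61]
```

View pics/s2.png

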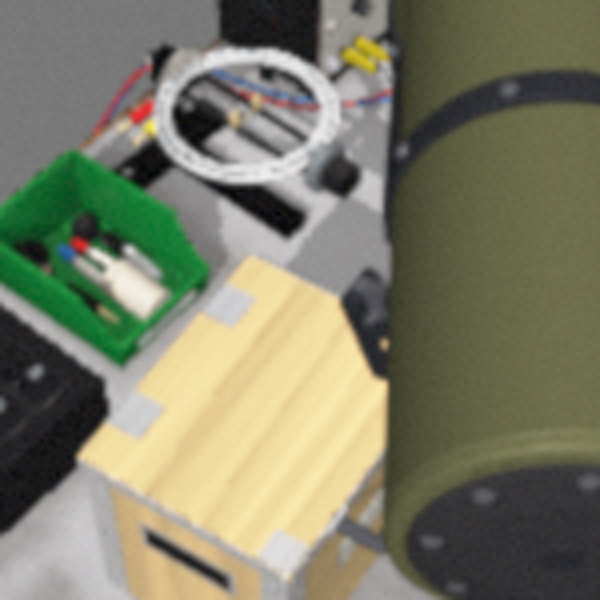

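Call:
{"name": "servo_tool", "arguments": {"increments": [{"tx": -1.3,"ty": -0.5,"tz": 0.5,"rx": 0,"ry": 0,"rz": 0,"grip": 180},{"tx": -1.3,"ty": -0.5,"tz": 1.5,"rx": 0,"ry": 0,"rz": 0,"grip": 180},{"tx": -1.3,"ty": -0.5,"tz": 2.5,"rx": 0,"ry": 0,"rz": 0,"grip": 180},{"tx": -1.3,"ty": -0.5,"tz": 2.5,"rx": 0,"ry": 0,"rz": 0,"grip": 180}]}}

```text
t: 2.28
eef_pos: [0.4448, 0.0997, 0.1752]
ee_rot: [0.75, -0.661, -0.0, 0.001]
ft_force: [-1.0, 0.1, -0.5]
grip_width: 0.0252
```

```bash
python3 - <<'E'
from h import *
from rig import ctrl
inc(ctrl.get_state(),[.4440,.1005,.143],.132)
c=ctrl.capture("top");crop(c,"pics/t2.png",205,140,325,230,6)
E
```

```text
shift cm [-0.09  0.06  3.22] rotvec [ 0.0017 -0.0005 -0.0059] tcp [0.4448 0.0997 0.1752] w 0.0252 F [-1.02  0.06 -0.46]
```

View pics/t2.png

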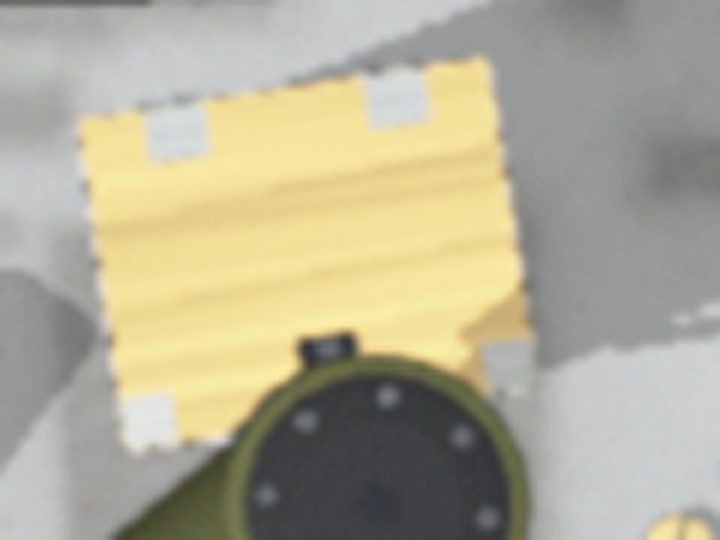

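Call:
{"name": "servo_tool", "arguments": {"increments": [{"tx": 0,"ty": 0,"tz": 0.7,"rx": 0,"ry": 0,"rz": 0,"grip": 180},{"tx": 0,"ty": 0,"tz": 1.3,"rx": 0,"ry": 0,"rz": 0,"grip": 180}]}}

```text
t: 2.58
eef_pos: [0.4452, 0.1001, 0.1629]
ee_rot: [0.75, -0.661, -0.0, -0.0]
ft_force: [0.6, 0.0, -0.0]
grip_width: 0.0252
```

Call:
{"name": "servo_tool", "arguments": {"increments": [{"tx": 0,"ty": 0,"tz": 0.6,"rx": 0,"ry": 0,"rz": 0,"grip": 180},{"tx": 0,"ty": 0,"tz": 1.2,"rx": 0,"ry": 0,"rz": 0,"grip": 180},{"tx": 0,"ty": 0,"tz": 1.7,"rx": 0,"ry": 0,"rz": 0,"grip": 180}]}}

```text
t: 2.95
eef_pos: [0.4452, 0.1001, 0.1458]
ee_rot: [0.75, -0.661, -0.0, 0.0]
ft_force: [0.1, 0.6, -0.1]
grip_width: 0.0251
```

No contact; TCP 12 mm below the bar. A touch lower, then close.

Call:
{"name": "servo_tool", "arguments": {"increments": [{"tx": 0,"ty": 0,"tz": 0.2,"rx": 0,"ry": 0,"rz": 0,"grip": 255},{"tx": 0,"ty": 0,"tz": 0.2,"rx": 0,"ry": 0,"rz": 0,"grip": 255},{"tx": 0,"ty": 0,"tz": 0.2,"rx": 0,"ry": 0,"rz": 0,"grip": 255}], "grip_force": 25}}

```text
t: 3.32
eef_pos: [0.4442, 0.0999, 0.1441]
ee_rot: [0.75, -0.661, -0.001, 0.001]
ft_force: [-5.9, -0.5, 2.3]
grip_width: 0.0088
```

```bash
python3 - <<'E'
from h import *
from rig import ctrl
s=ctrl.get_state();inc(s,[.4440,.1005,.143],.132);print(s["ft_force"],s["ft_torque"],s["joint_positions"])
E
```

```text
shift cm [-0.06  0.02  0.11] rotvec [ 0.0026 -0.0002 -0.0052] tcp [0.4442 0.0999 0.1441] w 0.0088 F [-5.91 -0.47  2.26]
[-5.91395955 -0.47471777  2.26160489] [-0.02628295  1.92863022  0.02728296] [ 6.66481539e-01 -3.53159167e-01 -4.22100088e-01 -1.14509589e-03
 -1.50423064e+00 -5.39640155e-01]
```

Call:
{"name": "servo_tool", "arguments": {"increments": [{"tx": 0,"ty": 0.0,"tz": -0.9,"rx": 0,"ry": 0,"rz": 0,"grip": 255},{"tx": 0,"ty": -0.15,"tz": -1.8,"rx": 0,"ry": 0,"rz": 0,"grip": 255},{"tx": 0,"ty": -0.3,"tz": -2.7,"rx": 0,"ry": 0,"rz": 0,"grip": 255},{"tx": 0,"ty": -0.46,"tz": -3.6,"rx": 0,"ry": 0,"rz": 0,"grip": 255}]}}

```text
t: 3.82
eef_pos: [0.4487, 0.1005, 0.1804]
ee_rot: [0.75, -0.661, -0.001, 0.001]
ft_force: [-7.7, -0.7, -0.5]
grip_width: 0.009
```

```bash
python3 - <<'E'
from h import *
from rig import ctrl
s=ctrl.get_state();print(s["ft_force"],s["ft_torque"],s["eef_pos"],s["grip_width"])
c=ctrl.capture("top");P=pts(c);crop(c,"pics/t3.png",195,130,335,235,5)
E
```

```text
[-7.71890443 -0.74903445 -0.52023694] [1.75472758e-03 2.40044069e+00 2.92363179e-02] [0.44866546 0.10054562 0.18041753] 0.008980832852510655
```

View pics/t3.png

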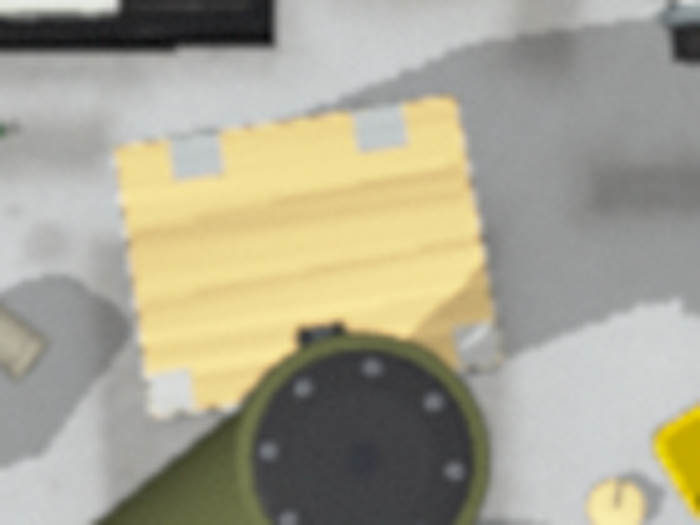

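```bash
python3 - <<'E'
from h import *
from rig import ctrl
c=ctrl.capture("top");P=pts(c);np.set_printoptions(suppress=True,precision=4)
for u,v in((230,205),(235,190),(230,165),(290,200),(285,160)): print(P[v,u])
E
```

```text
[0.489  0.1851 0.1886]
[0.5288 0.1716 0.1781]
[0.5964 0.1842 0.1694]
[0.4996 0.0271 0.1878]
[0.6072 0.0369 0.1714]
```

Call:
{"name": "servo_tool", "arguments": {"increments": [{"tx": 0,"ty": -0.23,"tz": -0.87,"rx": 0,"ry": 0,"rz": 0,"grip": 255},{"tx": 0,"ty": -0.49,"tz": -1.74,"rx": 0,"ry": 0,"rz": 0,"grip": 255},{"tx": 0,"ty": -0.8,"tz": -2.6,"rx": 0,"ry": 0,"rz": 0,"grip": 255},{"tx": 0,"ty": -1.16,"tz": -3.43,"rx": 0,"ry": 0,"rz": 0,"grip": 255},{"tx": 0,"ty": -1.56,"tz": -4.24,"rx": 0,"ry": 0,"rz": 0,"grip": 255},{"tx": 0,"ty": -1.99,"tz": -5.03,"rx": 0,"ry": 0,"rz": 0,"grip": 255},{"tx": 0,"ty": -2.47,"tz": -5.8,"rx": 0,"ry": 0,"rz": 0,"grip": 255},{"tx": 0,"ty": -2.98,"tz": -6.55,"rx": 0,"ry": 0,"rz": 0,"grip": 255}]}}

```text
t: 4.92
eef_pos: [0.4781, 0.1045, 0.2477]
ee_rot: [0.751, -0.661, -0.001, 0.001]
ft_force: [-13.1, 1.5, 6.7]
grip_width: 0.009
```

Call:
{"name": "servo_tool", "arguments": {"increments": [{"tx": 0,"ty": -0.45,"tz": -0.78,"rx": 0,"ry": 0,"rz": 0,"grip": 255},{"tx": 0,"ty": -1.03,"tz": -1.47,"rx": 0,"ry": 0,"rz": 0,"grip": 255},{"tx": 0,"ty": -1.65,"tz": -2.13,"rx": 0,"ry": 0,"rz": 0,"grip": 255},{"tx": 0,"ty": -2.3,"tz": -2.76,"rx": 0,"ry": 0,"rz": 0,"grip": 255},{"tx": 0,"ty": -2.98,"tz": -3.35,"rx": 0,"ry": 0,"rz": 0,"grip": 255},{"tx": 0,"ty": -3.69,"tz": -3.91,"rx": 0,"ry": 0,"rz": 0,"grip": 255},{"tx": 0,"ty": -4.43,"tz": -4.44,"rx": 0,"ry": 0,"rz": 0,"grip": 255},{"tx": 0,"ty": -5.2,"tz": -4.92,"rx": 0,"ry": 0,"rz": 0,"grip": 255}]}}

```text
t: 5.92
eef_pos: [0.531, 0.1115, 0.2978]
ee_rot: [0.751, -0.661, 0.0, -0.001]
ft_force: [-6.6, 3.6, 5.8]
grip_width: 0.0085
```

Call:
{"name": "servo_tool", "arguments": {"increments": [{"tx": 0,"ty": -0.78,"tz": -0.48,"rx": 0,"ry": 0,"rz": 0,"grip": 255},{"tx": 0,"ty": -1.59,"tz": -0.9,"rx": 0,"ry": 0,"rz": 0,"grip": 255},{"tx": 0,"ty": -2.42,"tz": -1.27,"rx": 0,"ry": 0,"rz": 0,"grip": 255},{"tx": 0,"ty": -3.26,"tz": -1.6,"rx": 0,"ry": 0,"rz": 0,"grip": 255},{"tx": 0,"ty": -4.12,"tz": -1.88,"rx": 0,"ry": 0,"rz": 0,"grip": 255},{"tx": 0,"ty": -5.0,"tz": -2.1,"rx": 0,"ry": 0,"rz": 0,"grip": 255},{"tx": 0,"ty": -5.88,"tz": -2.3,"rx": 0,"ry": 0,"rz": 0,"grip": 255},{"tx": 0,"ty": -6.77,"tz": -2.45,"rx": 0,"ry": 0,"rz": 0,"grip": 255}]}}

```text
t: 6.92
eef_pos: [0.5988, 0.1205, 0.3206]
ee_rot: [0.751, -0.661, 0.0, -0.001]
ft_force: [-2.1, 5.4, -0.3]
grip_width: 0.0087
```

Call:
{"name": "servo_tool", "arguments": {"increments": [{"tx": 0,"ty": -0.9,"tz": -0.1,"rx": 0,"ry": 0,"rz": 0,"grip": 255},{"tx": 0,"ty": -1.8,"tz": -0.16,"rx": 0,"ry": 0,"rz": 0,"grip": 255},{"tx": 0,"ty": -2.7,"tz": -0.18,"rx": 0,"ry": 0,"rz": 0,"grip": 255},{"tx": 0,"ty": -3.6,"tz": -0.15,"rx": 0,"ry": 0,"rz": 0,"grip": 255},{"tx": 0,"ty": -4.5,"tz": -0.08,"rx": 0,"ry": 0,"rz": 0,"grip": 255},{"tx": 0,"ty": -5.4,"tz": 0.04,"rx": 0,"ry": 0,"rz": 0,"grip": 255},{"tx": 0,"ty": -6.1,"tz": 0.17,"rx": 0,"ry": 0,"rz": 0,"grip": 255},{"tx": 0,"ty": -6.1,"tz": 0.17,"rx": 0,"ry": 0,"rz": 0,"grip": 255}]}}

```text
t: 7.92
eef_pos: [0.6597, 0.1284, 0.3177]
ee_rot: [0.751, -0.661, -0.0, -0.001]
ft_force: [-0.7, 5.0, 1.0]
grip_width: 0.0088
```

```bash
python3 - <<'E'
from h import *
from rig import ctrl
s=ctrl.get_state();print(s["ft_force"],s["eef_pos"],s["joint_positions"])
c=ctrl.capture("scene");cv2.imwrite("pics/s4.png",c["frame"])
E
```

```text
[-0.69613265  5.0048014   0.95721827] [0.65965076 0.12840419 0.31765226] [ 4.88590935e-01  2.65844380e-01  4.94234778e-01 -7.45500538e-04
 -1.79756838e+00 -3.61359527e-01]
```

View pics/s4.png

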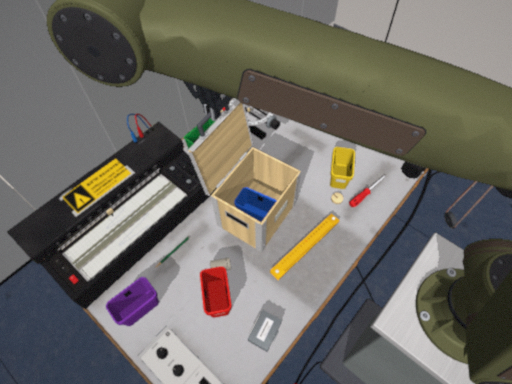

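Call:
{"name": "servo_tool", "arguments": {"increments": [{"tx": 0,"ty": 0,"tz": 0,"rx": 0,"ry": 0,"rz": 0,"grip": 80},{"tx": 0,"ty": 0,"tz": 0,"rx": 0,"ry": 0,"rz": 0,"grip": 80},{"tx": 0,"ty": 0,"tz": -3,"rx": 0,"ry": 0,"rz": 0,"grip": 80},{"tx": 0,"ty": 0,"tz": -6,"rx": 0,"ry": 0,"rz": 0,"grip": 80},{"tx": 0,"ty": 6,"tz": -6,"rx": 0,"ry": 0,"rz": 0,"grip": 0},{"tx": 0,"ty": 12,"tz": -6,"rx": 0,"ry": 0,"rz": 0,"grip": 0},{"tx": 0,"ty": 20,"tz": -6,"rx": 0,"ry": 0,"rz": 0,"grip": 0},{"tx": 0,"ty": 20,"tz": -6,"rx": 0,"ry": 0,"rz": 0,"grip": 0}]}}

```text
t: 8.98
eef_pos: [0.4579, 0.1006, 0.38]
ee_rot: [0.75, -0.661, 0.001, -0.002]
ft_force: [0.0, 0.3, 0.8]
grip_width: 0.0857
```

```bash
python3 - <<'E'
from h import *
from rig import ctrl
s=ctrl.get_state();print(s["ft_force"],s["eef_pos"])
inc(s,[.4685,.3566,.20],2.476+np.pi/2)
inc(s,[.452,-.1405,.20],2.092+np.pi/2)
for n in("scene","top"):
    c=ctrl.capture(n);cv2.imwrite(f"pics/{n}5.png",c["frame"]);pickle.dump(c,open(n+"5.pkl","wb"))
E
```

```text
[0.02603081 0.32984127 0.77906124] [0.4578961  0.10055374 0.37997355]
shift cm [-25.24  -4.2   18.05] rotvec [-4.800e-03 -4.000e-04 -7.787e-01] tcp [0.4579 0.1006 0.38  ] w 0.0857 F [0.03 0.33 0.78]
shift cm [23.86  3.71 17.95] rotvec [-0.0047  0.0005 -0.3947] tcp [0.4579 0.1006 0.38  ] w 0.0857 F [0.03 0.33 0.78]
```

View pics/scene5.png

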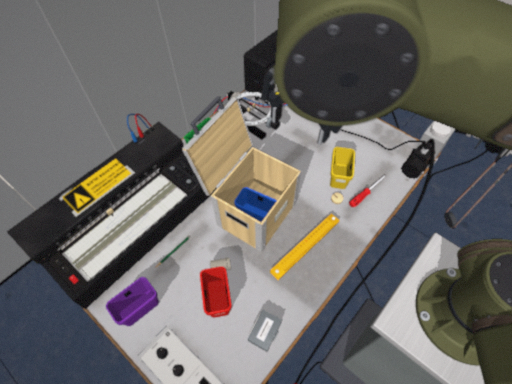

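View pics/top5.png

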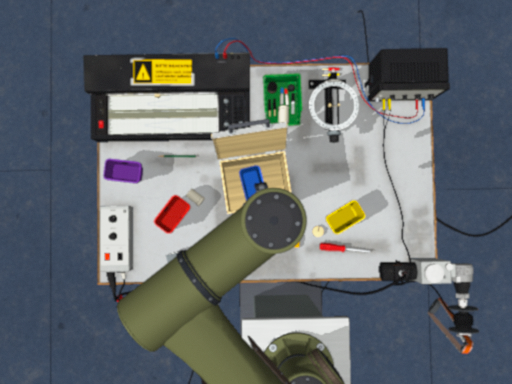

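Call:
{"name": "servo_tool", "arguments": {"increments": [{"tx": 23.9,"ty": 3.7,"tz": 10,"rx": 0,"ry": 0,"rz": -0.395,"grip": 0},{"tx": 23.9,"ty": 3.7,"tz": 10,"rx": 0,"ry": 0,"rz": -0.395,"grip": 0},{"tx": 23.9,"ty": 3.7,"tz": 10,"rx": 0,"ry": 0,"rz": -0.395,"grip": 0},{"tx": 23.9,"ty": 3.7,"tz": 18,"rx": 0,"ry": 0,"rz": -0.395,"grip": 0},{"tx": 23.9,"ty": 3.7,"tz": 24,"rx": 0,"ry": 0,"rz": -0.395,"grip": 0},{"tx": 23.9,"ty": 3.7,"tz": 24,"rx": 0,"ry": 0,"rz": -0.395,"grip": 0},{"tx": 23.9,"ty": 3.7,"tz": 24,"rx": 0,"ry": 0,"rz": -0.395,"grip": 0},{"tx": 23.9,"ty": 3.7,"tz": 24,"rx": 0,"ry": 0,"rz": -0.395,"grip": 0}]}}

```text
t: 10.07
eef_pos: [0.4546, -0.1402, 0.1393]
ee_rot: [0.865, -0.501, 0.001, 0.0]
ft_force: [0.6, 0.4, 0.7]
grip_width: 0.0851
```

```bash
python3 - <<'E'
from h import *
from rig import ctrl
np.set_printoptions(suppress=True,precision=4)
s=ctrl.get_state();inc(s,[.452,-.1405,.12],2.092+np.pi/2)
c=ctrl.capture("top");pickle.dump(c,open("top6.pkl","wb"));crop(c,"pics/t6.png",200,110,310,225,5)
d=ctrl.capture("scene");pickle.dump(d,open("scene6.pkl","wb"));crop(d,"pics/s6.png",170,90,370,240,4)
P=pts(c);H=hsv(c)
m=cv2.inRange(H,(100,120,30),(128,255,255));nl,L,st,ce=cv2.connectedComponentsWithStats(m)
for i in range(1,nl):
    if st[i,4]>80 and 200<ce[i][0]<310 and ce[i][1]<230:
        k=L==i; print(st[i],rect(P[k]),np.percentile(P[k][:,2],[5,50,95]))
        cn=max(cv2.findContours(k.astype(np.uint8),0,1)[0],key=len)[:,0,:]
        print(rect(ray(c,cn,.075)))
        kk=k&(P[...,2]>.065);print(kk.sum(),rect(P[kk]))
E
```

```text
shift cm [-0.11  0.24  1.93] rotvec [-0.0003 -0.0015 -0.0003] tcp [ 0.4546 -0.1402  0.1393] w 0.0851 F [0.64 0.41 0.68]
[215  38  21  21  84] (array([1.0899, 0.2245]), [96.08734130859375, 391.7996826171875], np.float32(0.05378705)) [-0.782   0.1679  0.2057]
(array([0.9547, 0.2051]), [29.072399139404297, 80.52989196777344], np.float32(2.4297247))
60 (array([0.9207, 0.1967]), [9.888341903686523, 71.03024291992188], np.float32(2.368434))
[240 166  27  37 718] (array([0.5362, 0.1201]), [60.3033561706543, 127.90523529052734], np.float32(0.2087544)) [0.0037 0.0119 0.0758]
(array([0.5496, 0.1229]), [59.133934020996094, 100.87416076660156], np.float32(0.22683214))
126 (array([0.5362, 0.1201]), [60.3033561706543, 127.90523529052734], np.float32(0.2087544))
```

View pics/t6.png

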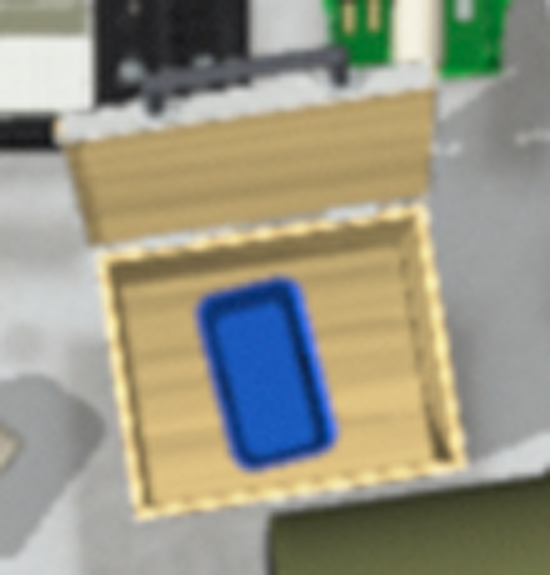

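View pics/s6.png

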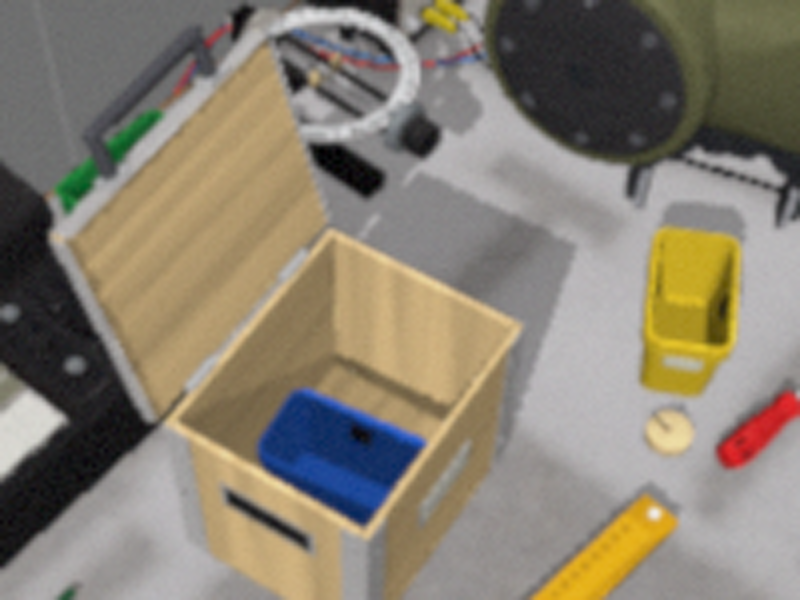

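```bash
python3 - <<'E'
from h import *
from rig import ctrl
np.set_printoptions(suppress=True,precision=4)
def pca(P):
    X=P[:,:2];m=X.mean(0);w,v=np.linalg.eigh(np.cov((X-m).T));a=v[:,1];return m,np.arctan2(a[1],a[0])%np.pi,np.sqrt(w*12)
c=pickle.load(open("top6.pkl","rb"));c0=pickle.load(open("top.pkl","rb"))
for nm,cc,lo,hi,box,z in(("blue",c,[(100,120,30)],[(128,255,255)],(225,150,285,215),.075),("yel",c0,[(22,150,60)],[(33,255,255)],(324,199,368,236),.07),("red",c0,[(0,130,60),(170,130,60)],[(8,255,255),(180,255,255)],(150,190,192,236),.07)):
    H=hsv(cc);m=sum(cv2.inRange(H,np.array(a),np.array(b)) for a,b in zip(lo,hi)).astype(np.uint8)
    x0,y0,x1,y1=box;M=np.zeros_like(m);M[y0:y1,x0:x1]=m[y0:y1,x0:x1]
    M=cv2.morphologyEx(M,cv2.MORPH_CLOSE,np.ones((3,3)))
    cn=max(cv2.findContours(M,0,1)[0],key=len);M[:]=0;cv2.drawContours(M,[cn],-1,1,-1)
    v,u=np.nonzero(M);W=ray(cc,np.c_[u,v],z);print(nm,pca(W),rect(ray(cc,cn[:,0],z)))
# box inner rim check
E
```

```text
blue (array([0.5495, 0.1228]), np.float64(0.23719318443839255), array([0.0587, 0.0992])) (array([0.5496, 0.1229]), [59.133934020996094, 100.87416076660156], np.float32(0.22683214))
yel (array([ 0.452 , -0.1403]), np.float64(2.077455360654623), array([0.0599, 0.1027])) (array([ 0.4519, -0.1404]), [61.17628860473633, 104.6680908203125], np.float32(2.0919318))
red (array([0.4686, 0.3566]), np.float64(2.457649532423316), array([0.0612, 0.1011])) (array([0.4688, 0.3566]), [62.401641845703125, 103.43852996826172], np.float32(2.4746327))
```

Call:
{"name": "servo_tool", "arguments": {"increments": [{"tx": -0.1,"ty": 0.25,"tz": 3,"rx": 0,"ry": 0,"rz": 0.009,"grip": 0},{"tx": -0.1,"ty": 0.25,"tz": 5,"rx": 0,"ry": 0,"rz": 0.009,"grip": 0},{"tx": -0.1,"ty": 0.25,"tz": 7,"rx": 0,"ry": 0,"rz": 0.009,"grip": 0},{"tx": -0.1,"ty": 0.25,"tz": 8.5,"rx": 0,"ry": 0,"rz": 0.009,"grip": 0},{"tx": -0.1,"ty": 0.25,"tz": 9.8,"rx": 0,"ry": 0,"rz": 0.009,"grip": 0},{"tx": -0.1,"ty": 0.25,"tz": 9.8,"rx": 0,"ry": 0,"rz": 0.009,"grip": 0}]}}

```text
t: 10.92
eef_pos: [0.4508, -0.14, 0.0393]
ee_rot: [0.863, -0.505, -0.0, 0.0]
ft_force: [-0.5, -0.2, 0.4]
grip_width: 0.0853
```

```bash
python3 - <<'E'
from h import *
from rig import ctrl
s=ctrl.get_state();inc(s,[.452,-.1403,.041],2.083+np.pi/2)
c=ctrl.capture("scene");crop(c,"pics/s7.png",290,100,420,230,5)
E
```

```text
shift cm [ 0.09 -0.09 -0.17] rotvec [0.0009 0.0005 0.0005] tcp [ 0.4508 -0.14    0.0393] w 0.0853 F [-0.46 -0.18  0.37]
```

View pics/s7.png

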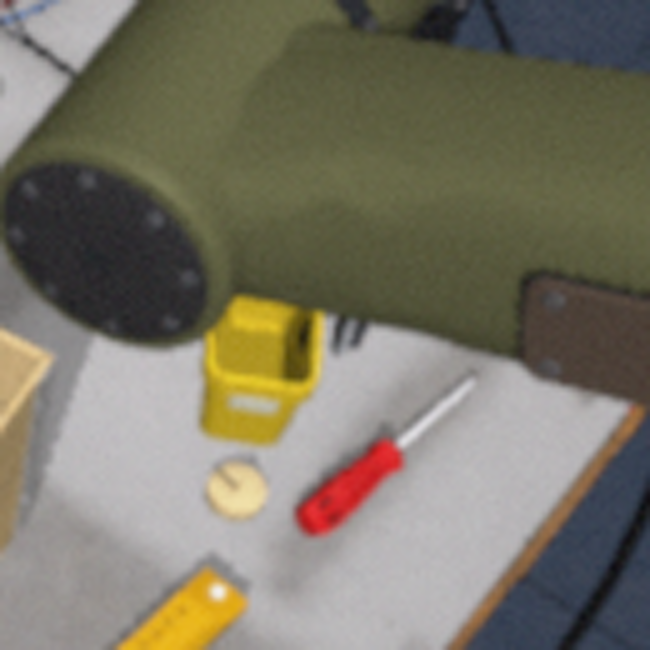

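Call:
{"name": "servo_tool", "arguments": {"increments": [{"tx": 0.1,"ty": -0.1,"tz": -0.1,"rx": 0,"ry": 0,"rz": 0,"grip": 255},{"tx": 0.1,"ty": -0.1,"tz": -0.1,"rx": 0,"ry": 0,"rz": 0,"grip": 255},{"tx": 0.1,"ty": -0.1,"tz": -0.1,"rx": 0,"ry": 0,"rz": 0,"grip": 255},{"tx": 0.1,"ty": -0.1,"tz": -0.1,"rx": 0,"ry": 0,"rz": 0,"grip": 255},{"tx": 0.1,"ty": -0.1,"tz": -0.1,"rx": 0,"ry": 0,"rz": 0,"grip": 255}], "grip_force": 45}}

```text
t: 11.6
eef_pos: [0.4532, -0.1407, 0.0421]
ee_rot: [0.863, -0.505, 0.001, -0.0]
ft_force: [-0.7, -0.7, 6.0]
grip_width: 0.0624
```

```bash
python3 - <<'E'
from h import *
from rig import ctrl
s=ctrl.get_state();inc(s,[.5495,.1229,.24],.225+np.pi/2);print(s["eef_pos"],s["joint_positions"])
E
```

```text
shift cm [-18.22 -21.35 -19.78] rotvec [-5.0000e-04 -2.4000e-03 -1.2831e+00] tcp [ 0.4532 -0.1407  0.0421] w 0.0624 F [-0.75 -0.71  6.02]
[ 0.45323055 -0.14067933  0.0420688 ] [ 1.26534343e-01 -2.49608368e-01 -5.30172110e-01  7.53691375e-04
 -1.28804735e+00  3.85947865e-01]
```

Call:
{"name": "servo_tool", "arguments": {"increments": [{"tx": 0,"ty": 0,"tz": -2,"rx": 0,"ry": 0,"rz": 0,"grip": 255},{"tx": 0,"ty": 0,"tz": -7,"rx": 0,"ry": 0,"rz": 0,"grip": 255},{"tx": 0,"ty": 0,"tz": -13,"rx": 0,"ry": 0,"rz": 0,"grip": 255},{"tx": 0,"ty": 0,"tz": -19,"rx": 0,"ry": 0,"rz": 0,"grip": 255},{"tx": 0,"ty": 0,"tz": -22,"rx": 0,"ry": 0,"rz": -0.18,"grip": 255},{"tx": -4,"ty": -5,"tz": -22,"rx": 0,"ry": 0,"rz": -0.36,"grip": 255},{"tx": -8,"ty": -9,"tz": -22,"rx": 0,"ry": 0,"rz": -0.54,"grip": 255},{"tx": -11,"ty": -13,"tz": -22,"rx": 0,"ry": 0,"rz": -0.72,"grip": 255}]}}

```text
t: 12.6
eef_pos: [0.5118, 0.0212, 0.2604]
ee_rot: [0.986, -0.165, -0.0, -0.0]
ft_force: [0.4, -1.1, -0.7]
grip_width: 0.0629
```

```bash
python3 - <<'E'
from h import *
from rig import ctrl
s=ctrl.get_state();inc(s,[.5495,.1229,.26],.225+np.pi/2)
c=ctrl.capture("scene");crop(c,"pics/s8.png",200,60,420,230,3)
E
```

```text
shift cm [  0.25 -10.84   0.05] rotvec [-7.000e-04  5.000e-04 -5.568e-01] tcp [0.5118 0.0212 0.2604] w 0.0629 F [ 0.43 -1.05 -0.71]
```

View pics/s8.png

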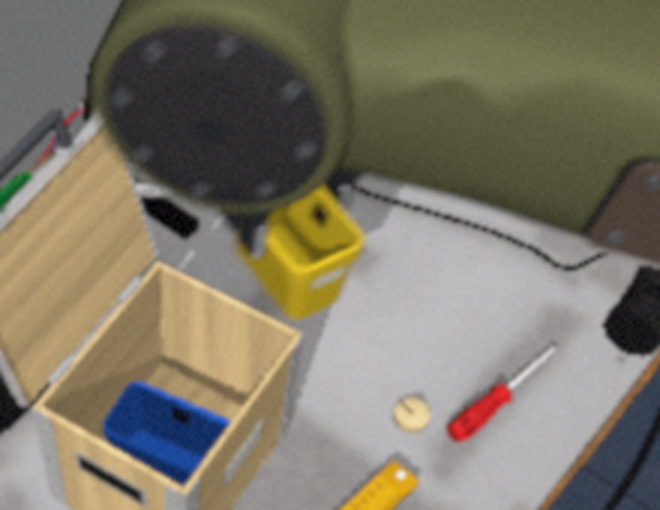

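Call:
{"name": "servo_tool", "arguments": {"increments": [{"tx": 0.1,"ty": -4,"tz": 0,"rx": 0,"ry": 0,"rz": -0.18,"grip": 255},{"tx": 0.2,"ty": -8,"tz": 0,"rx": 0,"ry": 0,"rz": -0.36,"grip": 255},{"tx": 0.25,"ty": -10.85,"tz": 0,"rx": 0,"ry": 0,"rz": -0.54,"grip": 255},{"tx": 0.25,"ty": -10.85,"tz": 0,"rx": 0,"ry": 0,"rz": -0.557,"grip": 255},{"tx": 0.25,"ty": -10.85,"tz": 0,"rx": 0,"ry": 0,"rz": -0.557,"grip": 255},{"tx": 0.25,"ty": -10.85,"tz": 0,"rx": 0,"ry": 0,"rz": -0.557,"grip": 255}]}}

```text
t: 13.4
eef_pos: [0.55, 0.1199, 0.261]
ee_rot: [0.994, 0.108, 0.0, -0.0]
ft_force: [-0.1, -0.0, -0.5]
grip_width: 0.0622
```

```bash
python3 - <<'E'
from h import *
from rig import ctrl
s=ctrl.get_state();inc(s,[.5495,.1229,.125],.225+np.pi/2)
for n in("scene","top"):
    c=ctrl.capture(n);cv2.imwrite(f"pics/{n}9.png",c["frame"]);pickle.dump(c,open(n+"9.pkl","wb"))
E
```

```text
shift cm [ 0.02 -0.3  13.6 ] rotvec [-0.0002 -0.0003 -0.0084] tcp [0.55   0.1199 0.261 ] w 0.0622 F [-0.06 -0.03 -0.53]
```

View pics/scene9.png

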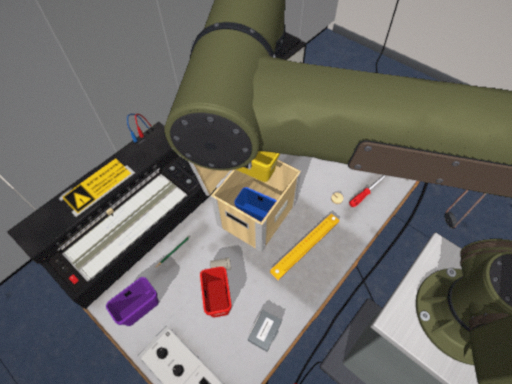

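Call:
{"name": "servo_tool", "arguments": {"increments": [{"tx": 0,"ty": -0.3,"tz": 3,"rx": 0,"ry": 0,"rz": -0.008,"grip": 255},{"tx": 0,"ty": -0.3,"tz": 6,"rx": 0,"ry": 0,"rz": -0.008,"grip": 255},{"tx": 0,"ty": -0.3,"tz": 9,"rx": 0,"ry": 0,"rz": -0.008,"grip": 255},{"tx": 0,"ty": -0.3,"tz": 12,"rx": 0,"ry": 0,"rz": -0.008,"grip": 255},{"tx": 0,"ty": -0.3,"tz": 13.6,"rx": 0,"ry": 0,"rz": -0.008,"grip": 255},{"tx": 0,"ty": -0.3,"tz": 13.6,"rx": 0,"ry": 0,"rz": -0.008,"grip": 255},{"tx": 0,"ty": -0.3,"tz": 13.6,"rx": 0,"ry": 0,"rz": -0.008,"grip": 255}]}}

```text
t: 14.38
eef_pos: [0.5502, 0.1237, 0.1265]
ee_rot: [0.994, 0.113, 0.001, -0.0]
ft_force: [-0.6, -0.4, -0.1]
grip_width: 0.0625
```

```bash
python3 - <<'E'
from h import *
from rig import ctrl
s=ctrl.get_state();inc(s,[.5495,.1229,.098],.225+np.pi/2)
for n in("scene","top"):
    c=ctrl.capture(n);crop(c,f"pics/{n}10.png",*((190,110,340,260) if n=="scene" else (200,110,310,225)),4)
E
```

```text
shift cm [-0.09  0.06  2.85] rotvec [-0.0001 -0.0023  0.0015] tcp [0.5502 0.1237 0.1265] w 0.0625 F [-0.58 -0.44 -0.1 ]
```

View pics/scene10.png

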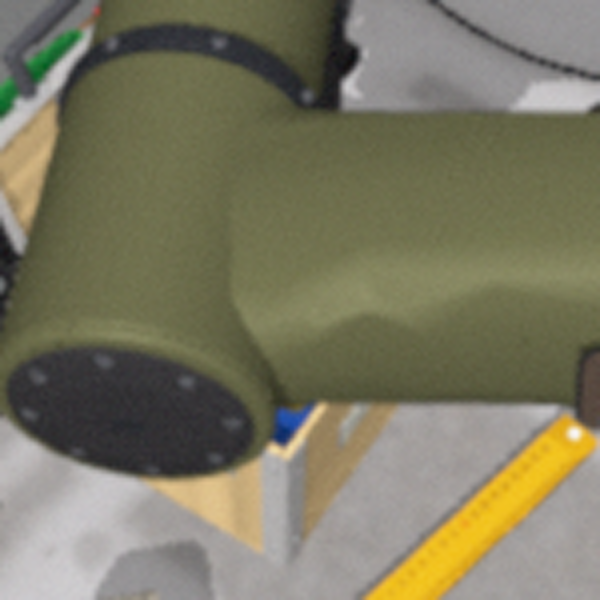

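View pics/top10.png

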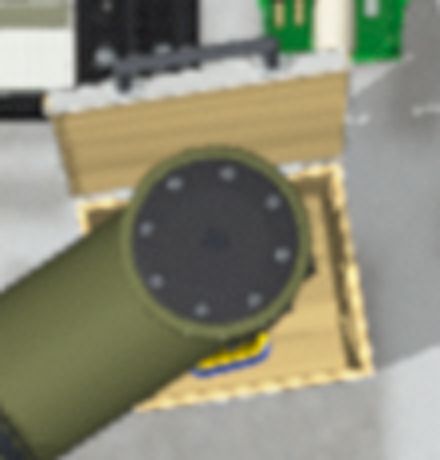

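```bash
python3 - <<'E'
from h import *
c=pickle.load(open("top6.pkl","rb"))
f=lambda u,v:[((u+.5)/4-.5+200,(v+.5)/4-.5+110)]
print(ray(c,f(235,353),.1545),ray(c,f(235,373),.075))
E
```

```text
[[0.50755082 0.10950025 0.1545    ]] [[0.4956543 0.1081434 0.075    ]]
```

```bash
python3 - <<'E'
from h import *
from rig import ctrl
c=ctrl.capture("top");pickle.dump(c,open("top11.pkl","wb"));crop(c,"pics/t11.png",235,185,285,220,14)
P=pts(c);np.set_printoptions(suppress=True,precision=3)
for u in (254,257,260):
  for v in range(193,207): print(u,v,c["frame"][v,u],P[v,u])
E
```

```text
254 193 [ 81 122 118] [0.506 0.125 0.532]
254 194 [ 68 101  99] [0.504 0.125 0.531]
254 195 [52 79 77] [0.503 0.125 0.495]
254 196 [44 69 69] [0.501 0.125 0.49 ]
254 197 [36 72 74] [0.499 0.125 0.487]
254 198 [ 15  90 101] [0.509 0.121 0.086]
254 199 [  0 133 153] [0.505 0.121 0.128]
254 200 [ 28 157 180] [0.502 0.121 0.154]
254 201 [ 94 123 131] [0.499 0.121 0.148]
254 202 [144  96  84] [0.498 0.121 0.069]
254 203 [155 142 149] [0.495 0.121 0.076]
254 204 [138 186 212] [0.494 0.12  0.01 ]
254 205 [132 198 225] [0.491 0.12  0.005]
254 206 [128 190 219] [0.488 0.12  0.008]
257 193 [ 73 109 106] [0.506 0.12  0.534]
257 194 [56 82 79] [0.504 0.12  0.531]
257 195 [44 61 58] [0.504 0.119 0.482]
257 196 [48 56 56] [0.503 0.118 0.428]
257 197 [51 81 88] [0.501 0.118 0.428]
257 198 [ 12 123 141] [0.508 0.113 0.12 ]
257 199 [  2 162 183] [0.505 0.113 0.155]
257 200 [ 79 153 168] [0.502 0.113 0.155]
257 201 [137 102  95] [0.501 0.112 0.065]
257 202 [158 124 124] [0.498 0.112 0.075]
257 203 [141 175 196] [0.497 0.111 0.004]
257 204 [132 195 222] [0.494 0.111 0.005]
257 205 [127 191 220] [0.491 0.111 0.005]
257 206 [122 183 211] [0.488 0.111 0.007]
260 193 [61 91 89] [0.506 0.114 0.531]
260 194 [44 62 62] [0.505 0.113 0.489]
260 195 [40 70 74] [0.505 0.111 0.429]
260 196 [ 26 100 112] [0.503 0.111 0.429]
260 197 [  0 132 152] [0.511 0.104 0.109]
260 198 [  0 168 194] [0.507 0.105 0.147]
260 199 [ 60 173 197] [0.504 0.105 0.156]
260 200 [125 112 112] [0.504 0.103 0.054]
260 201 [156 114 107] [0.501 0.103 0.078]
260 202 [141 161 177] [0.5   0.102 0.001]
260 203 [131 191 219] [0.497 0.102 0.003]
260 204 [130 195 222] [0.494 0.102 0.003]
260 205 [131 195 221] [0.491 0.102 0.002]
260 206 [143 209 229] [0.488 0.102 0.012]
```

View pics/t11.png

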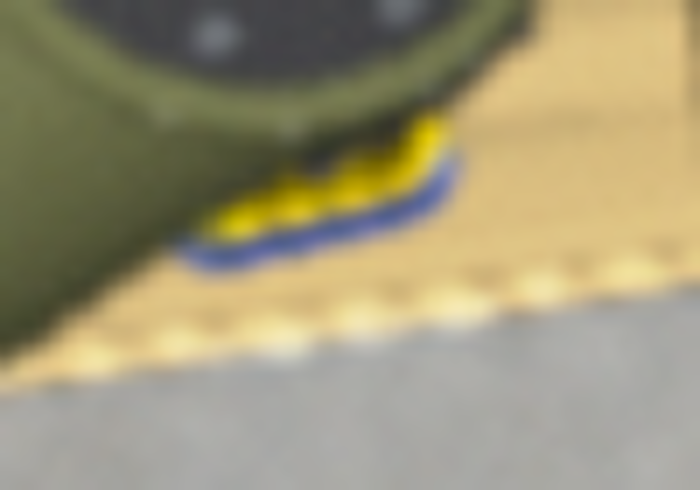

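Call:
{"name": "servo_tool", "arguments": {"increments": [{"tx": -0.33,"ty": 0.07,"tz": 0,"rx": 0,"ry": 0,"rz": 0,"grip": 255},{"tx": -0.33,"ty": 0.07,"tz": 0.5,"rx": 0,"ry": 0,"rz": 0,"grip": 255},{"tx": -0.33,"ty": 0.07,"tz": 1.0,"rx": 0,"ry": 0,"rz": 0,"grip": 255},{"tx": -0.33,"ty": 0.07,"tz": 1.5,"rx": 0,"ry": 0,"rz": 0,"grip": 255}]}}

```text
t: 15.02
eef_pos: [0.5462, 0.1221, 0.1092]
ee_rot: [0.994, 0.113, -0.0, 0.0]
ft_force: [-0.6, 0.2, -1.2]
grip_width: 0.0622
```

Call:
{"name": "servo_tool", "arguments": {"increments": [{"tx": 0,"ty": 0,"tz": 0.3,"rx": 0,"ry": 0,"rz": 0,"grip": 255},{"tx": 0,"ty": 0,"tz": 0.5,"rx": 0,"ry": 0,"rz": 0,"grip": 255}]}}

```text
t: 15.28
eef_pos: [0.5464, 0.1221, 0.1045]
ee_rot: [0.994, 0.113, -0.0, 0.0]
ft_force: [-0.6, 0.3, -1.5]
grip_width: 0.0627
```

Call:
{"name": "servo_tool", "arguments": {"increments": [{"tx": 0,"ty": 0,"tz": 0.2,"rx": 0,"ry": 0,"rz": 0,"grip": 255},{"tx": 0,"ty": 0,"tz": 0.4,"rx": 0,"ry": 0,"rz": 0,"grip": 255},{"tx": 0,"ty": 0,"tz": 0.4,"rx": 0,"ry": 0,"rz": 0,"grip": 255}]}}

```text
t: 15.65
eef_pos: [0.5464, 0.1221, 0.1007]
ee_rot: [0.994, 0.113, -0.0, 0.0]
ft_force: [-0.3, -0.8, -1.5]
grip_width: 0.0628
```

Call:
{"name": "servo_tool", "arguments": {"increments": [{"tx": 0,"ty": 0,"tz": 0.15,"rx": 0,"ry": 0,"rz": 0,"grip": 255},{"tx": 0,"ty": 0,"tz": 0.3,"rx": 0,"ry": 0,"rz": 0,"grip": 255},{"tx": 0,"ty": 0,"tz": 0.4,"rx": 0,"ry": 0,"rz": 0,"grip": 255}]}}

```text
t: 16.02
eef_pos: [0.5464, 0.1221, 0.0967]
ee_rot: [0.994, 0.113, -0.0, -0.0]
ft_force: [0.9, 0.3, -1.3]
grip_width: 0.0625
```

```bash
python3 - <<'E'
from h import *
from rig import ctrl
c=ctrl.capture("top");crop(c,"pics/t12.png",235,185,285,220,14)
P=pts(c);np.set_printoptions(suppress=True,precision=3)
for u in (257,260):
  for v in range(197,205): print(u,v,c["frame"][v,u],P[v,u])
E
```

```text
257 197 [45 62 59] [0.5   0.118 0.455]
257 198 [56 63 64] [0.499 0.118 0.446]
257 199 [56 93 99] [0.498 0.117 0.394]
257 200 [ 14 143 156] [0.503 0.112 0.099]
257 201 [ 48 175 189] [0.5   0.113 0.126]
257 202 [100 163 176] [0.498 0.112 0.076]
257 203 [128 177 197] [0.497 0.111 0.   ]
257 204 [131 192 220] [0.494 0.111 0.001]
260 197 [41 61 64] [0.502 0.111 0.4  ]
260 198 [35 87 94] [0.5   0.111 0.399]
260 199 [ 15 132 144] [0.506 0.104 0.086]
260 200 [ 32 173 188] [0.502 0.105 0.127]
260 201 [ 90 178 194] [0.5   0.105 0.126]
260 202 [125 172 190] [ 0.5    0.102 -0.004]
260 203 [134 190 217] [0.497 0.102 0.01 ]
260 204 [132 196 222] [0.494 0.102 0.001]
```

View pics/t12.png

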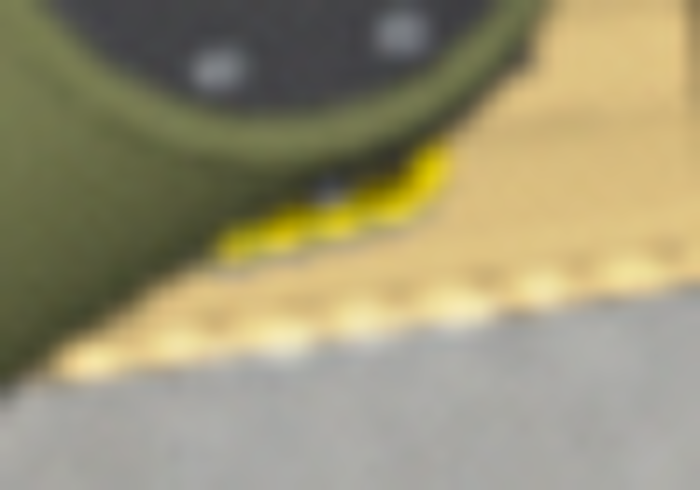

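Call:
{"name": "servo_tool", "arguments": {"increments": [{"tx": 0,"ty": 0,"tz": 0.1,"rx": 0,"ry": 0,"rz": 0,"grip": 255},{"tx": 0,"ty": 0,"tz": 0.2,"rx": 0,"ry": 0,"rz": 0,"grip": 255},{"tx": 0,"ty": 0,"tz": 0.2,"rx": 0,"ry": 0,"rz": 0,"grip": 255}]}}

```text
t: 16.45
eef_pos: [0.5463, 0.1222, 0.0947]
ee_rot: [0.994, 0.113, -0.0, -0.0]
ft_force: [-0.6, -1.0, -1.0]
grip_width: 0.0625
```

Call:
{"name": "servo_tool", "arguments": {"increments": [{"tx": 0,"ty": 0,"tz": 0.1,"rx": 0,"ry": 0,"rz": 0,"grip": 255},{"tx": 0,"ty": 0,"tz": 0.2,"rx": 0,"ry": 0,"rz": 0,"grip": 255},{"tx": 0,"ty": 0,"tz": 0.2,"rx": 0,"ry": 0,"rz": 0,"grip": 255}]}}

```text
t: 16.82
eef_pos: [0.5465, 0.1221, 0.0929]
ee_rot: [0.994, 0.113, 0.0, 0.0]
ft_force: [0.4, -0.8, 0.2]
grip_width: 0.0625
```

Call:
{"name": "servo_tool", "arguments": {"increments": [{"tx": 0,"ty": 0,"tz": 0.1,"rx": 0,"ry": 0,"rz": 0,"grip": 255},{"tx": 0,"ty": 0,"tz": 0.15,"rx": 0,"ry": 0,"rz": 0,"grip": 255},{"tx": 0,"ty": 0,"tz": 0.15,"rx": 0,"ry": 0,"rz": 0,"grip": 255}]}}

```text
t: 17.2
eef_pos: [0.5465, 0.1221, 0.0915]
ee_rot: [0.994, 0.113, 0.0, -0.0]
ft_force: [1.0, -1.8, 0.5]
grip_width: 0.0623
```

Call:
{"name": "servo_tool", "arguments": {"increments": [{"tx": 0,"ty": 0,"tz": 0.1,"rx": 0,"ry": 0,"rz": 0,"grip": 255},{"tx": 0,"ty": 0,"tz": 0.1,"rx": 0,"ry": 0,"rz": 0,"grip": 255}]}}

```text
t: 17.45
eef_pos: [0.5464, 0.1221, 0.0903]
ee_rot: [0.994, 0.113, 0.0, -0.0]
ft_force: [0.2, -0.7, 1.0]
grip_width: 0.0624
```

Call:
{"name": "servo_tool", "arguments": {"increments": [{"tx": 0,"ty": 0,"tz": 0.1,"rx": 0,"ry": 0,"rz": 0,"grip": 255},{"tx": 0,"ty": 0,"tz": 0.1,"rx": 0,"ry": 0,"rz": 0,"grip": 255}]}}

```text
t: 17.7
eef_pos: [0.5464, 0.1221, 0.0893]
ee_rot: [0.994, 0.113, 0.0, -0.0]
ft_force: [0.2, -0.5, 1.4]
grip_width: 0.0624
```

Call:
{"name": "servo_tool", "arguments": {"increments": [{"tx": 0,"ty": 0,"tz": 0.1,"rx": 0,"ry": 0,"rz": 0,"grip": 255},{"tx": 0,"ty": 0,"tz": 0.1,"rx": 0,"ry": 0,"rz": 0,"grip": 255}]}}

```text
t: 17.95
eef_pos: [0.5465, 0.1221, 0.0883]
ee_rot: [0.994, 0.113, 0.0, -0.0]
ft_force: [1.0, -0.4, 2.8]
grip_width: 0.0623
```

Call:
{"name": "servo_tool", "arguments": {"increments": [{"tx": 0,"ty": 0,"tz": 0.1,"rx": 0,"ry": 0,"rz": 0,"grip": 255},{"tx": 0,"ty": 0,"tz": 0.1,"rx": 0,"ry": 0,"rz": 0,"grip": 255}]}}

```text
t: 18.2
eef_pos: [0.5465, 0.1221, 0.0874]
ee_rot: [0.994, 0.113, 0.0, 0.0]
ft_force: [0.9, -2.1, 2.6]
grip_width: 0.0629
```

Call:
{"name": "servo_tool", "arguments": {"increments": [{"tx": 0,"ty": 0,"tz": 0.05,"rx": 0,"ry": 0,"rz": 0,"grip": 255},{"tx": 0,"ty": 0,"tz": 0.1,"rx": 0,"ry": 0,"rz": 0,"grip": 255},{"tx": 0,"ty": 0,"tz": 0.1,"rx": 0,"ry": 0,"rz": 0,"grip": 255}]}}

```text
t: 18.58
eef_pos: [0.5465, 0.1221, 0.0865]
ee_rot: [0.994, 0.113, 0.0, 0.0]
ft_force: [0.0, -1.6, 4.2]
grip_width: 0.063
```

Call:
{"name": "servo_tool", "arguments": {"increments": [{"tx": 0,"ty": 0,"tz": 0.05,"rx": 0,"ry": 0,"rz": 0,"grip": 255},{"tx": 0,"ty": 0,"tz": 0.1,"rx": 0,"ry": 0,"rz": 0,"grip": 255},{"tx": 0,"ty": 0,"tz": 0.1,"rx": 0,"ry": 0,"rz": 0,"grip": 255}]}}

```text
t: 18.95
eef_pos: [0.5466, 0.122, 0.0856]
ee_rot: [0.994, 0.113, 0.0, 0.0]
ft_force: [1.4, -3.3, 4.1]
grip_width: 0.0623
```

```bash
python3 - <<'E'
from h import *
from rig import ctrl
s=ctrl.get_state();print(s["ft_force"],s["eef_pos"])
c=ctrl.capture("top");P=pts(c);H=hsv(c)
m=cv2.inRange(H,(22,150,60),(33,255,255))>0;m[:150]=0;m[215:]=0;m[:,:240]=0;m[:,280:]=0
z=np.sort(P[m][:,2]);print(z.round(4))
E
```

```text
[ 1.38105497 -3.26521249  4.05440137] [0.54655631 0.12202112 0.08559557]
[0.002  0.0518 0.0641 0.0658 0.0665 0.0726 0.075  0.0783 0.0828 0.0846
 0.0868 0.0868 0.0948 0.0948 0.0988 0.1017 0.1044 0.105  0.1064 0.1069
 0.108  0.1111 0.1115 0.1128 0.1134 0.1138 0.1139 0.1141 0.1144 0.1144
 0.1145 0.1154 0.116  0.1163 0.1166 0.1167 0.1183 0.1185 0.3839 0.3855
 0.3871 0.3881 0.3893 0.4327 0.4335 0.4405 0.4426 0.4451 0.4452 0.4467]
```

Call:
{"name": "servo_tool", "arguments": {"increments": [{"tx": 0,"ty": 0,"tz": 0.05,"rx": 0,"ry": 0,"rz": 0,"grip": 255},{"tx": 0,"ty": 0,"tz": 0.1,"rx": 0,"ry": 0,"rz": 0,"grip": 255},{"tx": 0,"ty": 0,"tz": 0.1,"rx": 0,"ry": 0,"rz": 0,"grip": 255},{"tx": 0,"ty": 0,"tz": 0.1,"rx": 0,"ry": 0,"rz": 0,"grip": 255}]}}

```text
t: 19.5
eef_pos: [0.5466, 0.1219, 0.0847]
ee_rot: [0.994, 0.113, 0.0, 0.0]
ft_force: [1.0, -3.4, 5.5]
grip_width: 0.0625
```

```bash
python3 - <<'E'
from rig import ctrl
import numpy as np
for i in range(4):
    ctrl.capture("top"); s=ctrl.get_state();print(s["ft_force"],s["eef_pos"])
E
```

```text
[ 0.84714066 -3.2701274   5.06914568] [0.54661989 0.12193124 0.08469554]
[ 0.7405731  -2.93804548  5.82530243] [0.54664487 0.12189945 0.08473774]
[ 0.77677965 -3.462401    5.87162666] [0.54661552 0.12192043 0.08472496]
[ 1.1630798  -3.17090868  5.52263312] [0.54663292 0.12194595 0.08473763]
```

Call:
{"name": "servo_tool", "arguments": {"increments": [{"tx": 0,"ty": 0.0,"tz": 0.06,"rx": 0,"ry": 0,"rz": 0,"grip": 255},{"tx": 0,"ty": 0.0,"tz": 0.06,"rx": 0,"ry": 0,"rz": 0,"grip": 255},{"tx": 0,"ty": 0,"tz": 0.06,"rx": 0,"ry": 0,"rz": 0,"grip": 255}]}}

```text
t: 20.08
eef_pos: [0.5467, 0.1219, 0.0843]
ee_rot: [0.994, 0.113, 0.0, 0.0]
ft_force: [1.1, -2.7, 5.7]
grip_width: 0.0623
```

Call:
{"name": "servo_tool", "arguments": {"increments": [{"tx": 0,"ty": 0,"tz": 0,"rx": 0,"ry": 0,"rz": 0,"grip": 0},{"tx": 0,"ty": 0,"tz": 0,"rx": 0,"ry": 0,"rz": 0,"grip": 0},{"tx": 0,"ty": 0,"tz": 0,"rx": 0,"ry": 0,"rz": 0,"grip": 0},{"tx": 0,"ty": 0,"tz": -4,"rx": 0,"ry": 0,"rz": 0,"grip": 0},{"tx": 0,"ty": 0,"tz": -10,"rx": 0,"ry": 0,"rz": 0,"grip": 0},{"tx": 0,"ty": 0,"tz": -16,"rx": 0,"ry": 0,"rz": 0,"grip": 0},{"tx": 0,"ty": 0,"tz": -16,"rx": 0,"ry": 0,"rz": 0,"grip": 0}]}}

```text
t: 20.95
eef_pos: [0.5483, 0.1229, 0.25]
ee_rot: [0.994, 0.113, 0.005, -0.002]
ft_force: [0.5, 0.5, -0.5]
grip_width: 0.0855
```

```bash
python3 - <<'E'
from h import *
from rig import ctrl
s=ctrl.get_state();inc(s,[.4686,.3566,.26],2.466+np.pi/2)
c=ctrl.capture("scene");cv2.imwrite("pics/s13.png",c["frame"])
E
```

```text
shift cm [ -2.49 -24.56  -0.97] rotvec [-0.0067 -0.0086  0.9025] tcp [0.5483 0.1229 0.25  ] w 0.0855 F [ 0.55  0.47 -0.47]
```

View pics/s13.png

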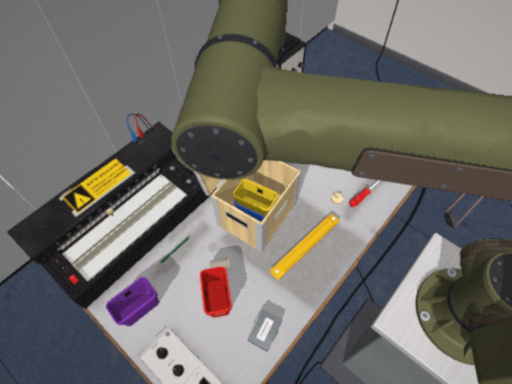

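Call:
{"name": "servo_tool", "arguments": {"increments": [{"tx": -1,"ty": -5,"tz": 0,"rx": 0,"ry": 0,"rz": 0.18,"grip": 0},{"tx": -2.5,"ty": -11,"tz": 0,"rx": 0,"ry": 0,"rz": 0.36,"grip": 0},{"tx": -2.5,"ty": -17,"tz": 0,"rx": 0,"ry": 0,"rz": 0.54,"grip": 0},{"tx": -2.5,"ty": -23,"tz": 0,"rx": 0,"ry": 0,"rz": 0.72,"grip": 0},{"tx": -2.5,"ty": -24.6,"tz": 2,"rx": 0,"ry": 0,"rz": 0.9,"grip": 0},{"tx": -2.5,"ty": -24.6,"tz": 7,"rx": 0,"ry": 0,"rz": 0.9,"grip": 0},{"tx": -2.5,"ty": -24.6,"tz": 12,"rx": 0,"ry": 0,"rz": 0.9,"grip": 0},{"tx": -2.5,"ty": -24.6,"tz": 12,"rx": 0,"ry": 0,"rz": 0.9,"grip": 0}]}}

```text
t: 22.0
eef_pos: [0.4643, 0.3542, 0.1177]
ee_rot: [0.944, -0.33, -0.002, 0.005]
ft_force: [-0.7, -0.6, 1.0]
grip_width: 0.085
```

```bash
python3 - <<'E'
from h import *
from rig import ctrl
np.set_printoptions(suppress=True,precision=4)
s=ctrl.get_state();inc(s,[.4686,.3566,.041],2.466+np.pi/2)
c=ctrl.capture("top");pickle.dump(c,open("top14.pkl","wb"));crop(c,"pics/t14.png",200,110,310,225,5)
P=pts(c);m=cv2.inRange(hsv(c),(22,120,50),(33,255,255));M=0*m;M[150:215,230:290]=m[150:215,230:290]
cn=max(cv2.findContours(cv2.morphologyEx(M,cv2.MORPH_CLOSE,np.ones((3,3))),0,1)[0],key=len)
M[:]=0;cv2.drawContours(M,[cn],-1,1,-1)
print(rect(ray(c,cn[:,0],.113)))
v,u=np.nonzero(M);W=ray(c,np.c_[u,v],.113);print(W.mean(0));z=P[v,u][:,2];print(np.histogram(z,bins=np.arange(.03,.13,.005)))
k=z>.105;print(np.median(z[k]),k.sum())
# same stat on red rim, table-standing
E
```

```text
shift cm [ 0.2  -0.54  7.66] rotvec [0.0106 0.0012 0.0024] tcp [0.4643 0.3542 0.1177] w 0.085 F [-0.74 -0.64  0.96]
(array([0.5513, 0.1231]), [66.36121368408203, 108.34771728515625], np.float32(0.22664997))
[0.5511 0.1231 0.113 ]
(array([  0,  11, 187, 210,  42,  19,  16,  20,  18,  19,  19,  20,  21,
        16,  29,  56, 108,  24,   1]), array([0.03 , 0.035, 0.04 , 0.045, 0.05 , 0.055, 0.06 , 0.065, 0.07 ,
       0.075, 0.08 , 0.085, 0.09 , 0.095, 0.1  , 0.105, 0.11 , 0.115,
       0.12 , 0.125]))
0.11181462136679549 190
```

View pics/t14.png

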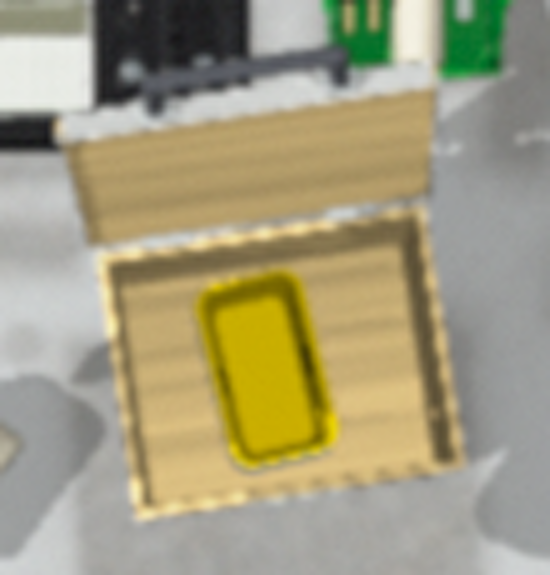

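Call:
{"name": "servo_tool", "arguments": {"increments": [{"tx": 0.1,"ty": -0.3,"tz": 0,"rx": 0,"ry": 0,"rz": 0,"grip": 0},{"tx": 0.1,"ty": -0.3,"tz": 0,"rx": 0,"ry": 0,"rz": 0,"grip": 0}]}}

```text
t: 22.3
eef_pos: [0.4703, 0.3588, 0.1262]
ee_rot: [0.944, -0.33, 0.001, -0.002]
ft_force: [-0.0, 0.3, -0.3]
grip_width: 0.0853
```

```bash
python3 - <<'E'
from h import *
from rig import ctrl
s=ctrl.get_state();inc(s,[.4686,.3566,.041],2.466+np.pi/2)
E
```

```text
shift cm [0.   0.31 8.52] rotvec [-0.0038  0.      0.0021] tcp [0.4703 0.3588 0.1262] w 0.0853 F [-0.02  0.33 -0.3 ]
```

Call:
{"name": "servo_tool", "arguments": {"increments": [{"tx": 0,"ty": 0.25,"tz": 2.5,"rx": 0,"ry": 0,"rz": 0,"grip": 0},{"tx": 0,"ty": 0.25,"tz": 5,"rx": 0,"ry": 0,"rz": 0,"grip": 0},{"tx": 0,"ty": 0.25,"tz": 7,"rx": 0,"ry": 0,"rz": 0,"grip": 0},{"tx": 0,"ty": 0.25,"tz": 8.4,"rx": 0,"ry": 0,"rz": 0,"grip": 0},{"tx": 0,"ty": 0.25,"tz": 8.4,"rx": 0,"ry": 0,"rz": 0,"grip": 0},{"tx": 0,"ty": 0.25,"tz": 8.4,"rx": 0,"ry": 0,"rz": 0,"grip": 0}]}}

```text
t: 23.05
eef_pos: [0.4683, 0.3564, 0.0408]
ee_rot: [0.944, -0.33, 0.0, -0.001]
ft_force: [0.3, -1.1, 0.7]
grip_width: 0.085
```

```bash
python3 - <<'E'
from h import *
from rig import ctrl
s=ctrl.get_state();inc(s,[.4686,.3566,.041],2.466+np.pi/2)
E
```

```text
shift cm [ 0.01 -0.03 -0.02] rotvec [-0.0015 -0.0003  0.0025] tcp [0.4683 0.3564 0.0408] w 0.085 F [ 0.32 -1.06  0.75]
```

Call:
{"name": "servo_tool", "arguments": {"increments": [{"tx": 0,"ty": 0,"tz": 0,"rx": 0,"ry": 0,"rz": 0,"grip": 255},{"tx": 0,"ty": 0,"tz": 0,"rx": 0,"ry": 0,"rz": 0,"grip": 255},{"tx": 0,"ty": 0,"tz": 0,"rx": 0,"ry": 0,"rz": 0,"grip": 255},{"tx": 0,"ty": 0,"tz": 0,"rx": 0,"ry": 0,"rz": 0,"grip": 255},{"tx": 0,"ty": 0,"tz": 0,"rx": 0,"ry": 0,"rz": 0,"grip": 255}], "grip_force": 45}}

```text
t: 23.68
eef_pos: [0.4683, 0.3564, 0.0408]
ee_rot: [0.944, -0.33, 0.0, -0.001]
ft_force: [-1.8, -1.3, 5.5]
grip_width: 0.0623
```

Call:
{"name": "servo_tool", "arguments": {"increments": [{"tx": 0,"ty": 0,"tz": -2,"rx": 0,"ry": 0,"rz": 0,"grip": 255},{"tx": 0,"ty": 0,"tz": -7,"rx": 0,"ry": 0,"rz": 0,"grip": 255},{"tx": 0,"ty": 0,"tz": -13,"rx": 0,"ry": 0,"rz": 0,"grip": 255},{"tx": 0,"ty": 0,"tz": -19,"rx": 0,"ry": 0,"rz": 0,"grip": 255},{"tx": 0,"ty": 0,"tz": -22,"rx": 0,"ry": 0,"rz": 0,"grip": 255},{"tx": 0,"ty": 0,"tz": -22,"rx": 0,"ry": 0,"rz": 0,"grip": 255}]}}

```text
t: 24.42
eef_pos: [0.4684, 0.3564, 0.2638]
ee_rot: [0.944, -0.33, 0.001, -0.003]
ft_force: [-0.3, 0.2, -2.0]
grip_width: 0.0625
```

```bash
python3 - <<'E'
from h import *
from rig import ctrl
s=ctrl.get_state();inc(s,[.5467,.1219,.26],.227+np.pi/2)
E
```

```text
shift cm [20.74 13.45  0.3 ] rotvec [-0.0053 -0.0026 -0.9004] tcp [0.4684 0.3564 0.2638] w 0.0625 F [-0.33  0.15 -1.96]
```

Call:
{"name": "servo_tool", "arguments": {"increments": [{"tx": 4,"ty": 2.6,"tz": 0,"rx": 0,"ry": 0,"rz": -0.18,"grip": 255},{"tx": 8,"ty": 5.2,"tz": 0,"rx": 0,"ry": 0,"rz": -0.36,"grip": 255},{"tx": 12,"ty": 7.8,"tz": 0,"rx": 0,"ry": 0,"rz": -0.54,"grip": 255},{"tx": 16,"ty": 10.4,"tz": 0,"rx": 0,"ry": 0,"rz": -0.72,"grip": 255},{"tx": 20.7,"ty": 13.4,"tz": 0,"rx": 0,"ry": 0,"rz": -0.9,"grip": 255},{"tx": 20.7,"ty": 13.4,"tz": 0,"rx": 0,"ry": 0,"rz": -0.9,"grip": 255},{"tx": 20.7,"ty": 13.4,"tz": 0,"rx": 0,"ry": 0,"rz": -0.9,"grip": 255},{"tx": 20.7,"ty": 13.4,"tz": 0,"rx": 0,"ry": 0,"rz": -0.9,"grip": 255}]}}

```text
t: 25.42
eef_pos: [0.5457, 0.123, 0.2591]
ee_rot: [0.994, 0.113, -0.001, -0.0]
ft_force: [1.0, 0.3, -0.4]
grip_width: 0.0625
```

```bash
python3 - <<'E'
from h import *
from rig import ctrl
s=ctrl.get_state();inc(s,[.5467,.1219,.162],.227+np.pi/2)
E
```

```text
shift cm [0.08 0.13 9.71] rotvec [-0.0001  0.0011  0.0002] tcp [0.5457 0.123  0.2591] w 0.0625 F [ 1.02  0.26 -0.37]
```

Call:
{"name": "servo_tool", "arguments": {"increments": [{"tx": 0.05,"ty": 0.1,"tz": 3,"rx": 0,"ry": 0,"rz": 0,"grip": 255},{"tx": 0.05,"ty": 0.1,"tz": 6,"rx": 0,"ry": 0,"rz": 0,"grip": 255},{"tx": 0.05,"ty": 0.1,"tz": 8,"rx": 0,"ry": 0,"rz": 0,"grip": 255},{"tx": 0.05,"ty": 0.1,"tz": 9.5,"rx": 0,"ry": 0,"rz": 0,"grip": 255},{"tx": 0.05,"ty": 0.1,"tz": 9.5,"rx": 0,"ry": 0,"rz": 0,"grip": 255},{"tx": 0.05,"ty": 0.1,"tz": 9.5,"rx": 0,"ry": 0,"rz": 0,"grip": 255}]}}

```text
t: 26.18
eef_pos: [0.5473, 0.1215, 0.166]
ee_rot: [0.994, 0.113, 0.001, -0.0]
ft_force: [-0.4, -0.1, 0.1]
grip_width: 0.0626
```

```bash
python3 - <<'E'
from h import *
from rig import ctrl
s=ctrl.get_state();inc(s,[.5467,.1219,.14],.227+np.pi/2)
c=ctrl.capture("top");crop(c,"pics/t15.png",235,185,285,220,14)
P=pts(c);np.set_printoptions(suppress=True,precision=3)
for u in (254,257,260,263):
  for v in range(195,206): print(u,v,c["frame"][v,u],P[v,u])
E
```

```text
shift cm [-0.06 -0.05  2.6 ] rotvec [-0.0001 -0.0017 -0.0002] tcp [0.5473 0.1215 0.166 ] w 0.0626 F [-0.42 -0.13  0.1 ]
254 195 [54 83 80] [0.5   0.126 0.569]
254 196 [49 76 73] [0.5   0.126 0.534]
254 197 [49 74 71] [0.498 0.126 0.528]
254 198 [42 67 67] [0.496 0.126 0.527]
254 199 [33 51 80] [0.494 0.125 0.521]
254 200 [ 20  32 131] [0.502 0.121 0.155]
254 201 [ 28  38 189] [0.498 0.122 0.191]
254 202 [ 73  81 203] [0.496 0.122 0.193]
254 203 [112 140 177] [0.496 0.121 0.074]
254 204 [130 188 211] [0.494 0.12  0.006]
254 205 [132 196 223] [0.491 0.12  0.002]
257 195 [51 76 74] [0.501 0.12  0.563]
257 196 [40 63 63] [0.5   0.12  0.527]
257 197 [37 55 74] [0.498 0.12  0.524]
257 198 [ 31  39 103] [0.508 0.113 0.127]
257 199 [ 16  20 134] [0.505 0.113 0.149]
257 200 [ 27  27 180] [0.501 0.114 0.182]
257 201 [ 68  69 202] [0.498 0.114 0.2  ]
257 202 [106 127 173] [0.498 0.112 0.079]
257 203 [127 177 199] [0.497 0.111 0.008]
257 204 [132 194 221] [0.494 0.111 0.004]
257 205 [130 193 220] [0.491 0.111 0.008]
260 195 [44 63 64] [0.502 0.114 0.53 ]
260 196 [42 49 72] [0.502 0.112 0.468]
260 197 [42 42 94] [0.5   0.112 0.468]
260 198 [ 39  38 115] [0.508 0.105 0.133]
260 199 [ 27  32 166] [0.504 0.106 0.176]
260 200 [ 61  69 205] [0.501 0.106 0.199]
260 201 [102 119 183] [0.5   0.104 0.115]
260 202 [128 164 186] [0.5   0.102 0.006]
260 203 [134 192 216] [0.497 0.102 0.008]
260 204 [134 197 222] [0.494 0.102 0.007]
260 205 [131 194 221] [0.491 0.102 0.003]
263 195 [43 47 57] [0.504 0.106 0.467]
263 196 [31 31 80] [0.502 0.106 0.468]
263 197 [ 19  22 112] [0.51  0.097 0.141]
263 198 [ 16  28 151] [0.507 0.097 0.167]
263 199 [ 40  66 199] [0.503 0.098 0.194]
263 200 [ 85 111 201] [0.501 0.098 0.193]
263 201 [122 155 183] [0.501 0.094 0.061]
263 202 [128 185 210] [0.499 0.093 0.006]
263 203 [131 194 222] [0.496 0.093 0.004]
263 204 [128 192 220] [0.494 0.093 0.002]
263 205 [121 179 207] [ 0.491  0.093 -0.   ]
```

View pics/t15.png

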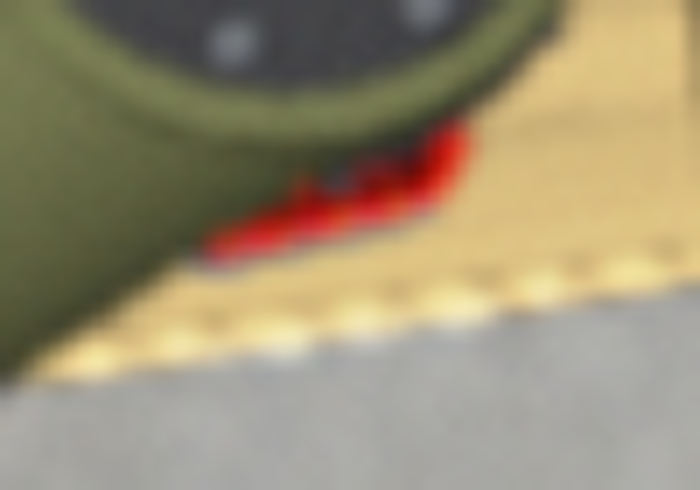

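Call:
{"name": "servo_tool", "arguments": {"increments": [{"tx": -0.05,"ty": -0.05,"tz": 0.5,"rx": 0,"ry": 0,"rz": 0,"grip": 255},{"tx": -0.05,"ty": -0.05,"tz": 1.0,"rx": 0,"ry": 0,"rz": 0,"grip": 255},{"tx": -0.05,"ty": -0.05,"tz": 1.5,"rx": 0,"ry": 0,"rz": 0,"grip": 255},{"tx": -0.05,"ty": -0.05,"tz": 1.8,"rx": 0,"ry": 0,"rz": 0,"grip": 255}]}}

```text
t: 26.72
eef_pos: [0.5461, 0.1216, 0.1461]
ee_rot: [0.994, 0.113, -0.0, 0.0]
ft_force: [-0.6, -0.3, -0.5]
grip_width: 0.0621
```

Call:
{"name": "servo_tool", "arguments": {"increments": [{"tx": 0,"ty": 0,"tz": 0.4,"rx": 0,"ry": 0,"rz": 0,"grip": 255},{"tx": 0,"ty": 0,"tz": 0.8,"rx": 0,"ry": 0,"rz": 0,"grip": 255},{"tx": 0,"ty": 0,"tz": 0.9,"rx": 0,"ry": 0,"rz": 0,"grip": 255}]}}

```text
t: 27.1
eef_pos: [0.5461, 0.1216, 0.1373]
ee_rot: [0.994, 0.113, -0.0, 0.0]
ft_force: [0.4, -0.6, -0.1]
grip_width: 0.0626
```

Call:
{"name": "servo_tool", "arguments": {"increments": [{"tx": 0,"ty": 0,"tz": 0.2,"rx": 0,"ry": 0,"rz": 0,"grip": 255},{"tx": 0,"ty": 0,"tz": 0.4,"rx": 0,"ry": 0,"rz": 0,"grip": 255},{"tx": 0,"ty": 0,"tz": 0.5,"rx": 0,"ry": 0,"rz": 0,"grip": 255}]}}

```text
t: 27.48
eef_pos: [0.5463, 0.1216, 0.1327]
ee_rot: [0.994, 0.113, 0.0, 0.0]
ft_force: [-0.0, -1.1, 0.1]
grip_width: 0.0621
```

Call:
{"name": "servo_tool", "arguments": {"increments": [{"tx": 0,"ty": 0,"tz": 0.1,"rx": 0,"ry": 0,"rz": 0,"grip": 255},{"tx": 0,"ty": 0,"tz": 0.2,"rx": 0,"ry": 0,"rz": 0,"grip": 255},{"tx": 0,"ty": 0,"tz": 0.2,"rx": 0,"ry": 0,"rz": 0,"grip": 255}]}}

```text
t: 27.85
eef_pos: [0.5462, 0.1217, 0.1306]
ee_rot: [0.994, 0.113, -0.0, -0.0]
ft_force: [-0.1, -0.4, -1.5]
grip_width: 0.0624
```

Call:
{"name": "servo_tool", "arguments": {"increments": [{"tx": 0,"ty": 0,"tz": 0.1,"rx": 0,"ry": 0,"rz": 0,"grip": 255},{"tx": 0,"ty": 0,"tz": 0.2,"rx": 0,"ry": 0,"rz": 0,"grip": 255},{"tx": 0,"ty": 0,"tz": 0.2,"rx": 0,"ry": 0,"rz": 0,"grip": 255}]}}

```text
t: 28.22
eef_pos: [0.5463, 0.1217, 0.1287]
ee_rot: [0.994, 0.113, 0.0, -0.0]
ft_force: [0.6, -1.0, -0.8]
grip_width: 0.0625
```

Call:
{"name": "servo_tool", "arguments": {"increments": [{"tx": 0,"ty": 0,"tz": 0.1,"rx": 0,"ry": 0,"rz": 0,"grip": 255},{"tx": 0,"ty": 0,"tz": 0.1,"rx": 0,"ry": 0,"rz": 0,"grip": 255},{"tx": 0,"ty": 0,"tz": 0.1,"rx": 0,"ry": 0,"rz": 0,"grip": 255}]}}

```text
t: 28.6
eef_pos: [0.5463, 0.1217, 0.1279]
ee_rot: [0.994, 0.113, 0.0, -0.0]
ft_force: [0.9, -0.8, 0.6]
grip_width: 0.0625
```

Call:
{"name": "servo_tool", "arguments": {"increments": [{"tx": 0,"ty": 0,"tz": 0.1,"rx": 0,"ry": 0,"rz": 0,"grip": 255},{"tx": 0,"ty": 0,"tz": 0.1,"rx": 0,"ry": 0,"rz": 0,"grip": 255},{"tx": 0,"ty": 0,"tz": 0.1,"rx": 0,"ry": 0,"rz": 0,"grip": 255}]}}

```text
t: 28.98
eef_pos: [0.5463, 0.1217, 0.1268]
ee_rot: [0.994, 0.113, 0.0, -0.0]
ft_force: [0.0, -1.3, 2.2]
grip_width: 0.0625
```

Call:
{"name": "servo_tool", "arguments": {"increments": [{"tx": 0,"ty": 0,"tz": 0.1,"rx": 0,"ry": 0,"rz": 0,"grip": 255},{"tx": 0,"ty": 0,"tz": 0.1,"rx": 0,"ry": 0,"rz": 0,"grip": 255},{"tx": 0,"ty": 0,"tz": 0.1,"rx": 0,"ry": 0,"rz": 0,"grip": 255}]}}

```text
t: 29.35
eef_pos: [0.5462, 0.1217, 0.1257]
ee_rot: [0.994, 0.113, -0.0, -0.0]
ft_force: [-0.4, -1.1, 1.8]
grip_width: 0.0623
```

Call:
{"name": "servo_tool", "arguments": {"increments": [{"tx": 0,"ty": 0,"tz": 0.1,"rx": 0,"ry": 0,"rz": 0,"grip": 255},{"tx": 0,"ty": 0,"tz": 0.1,"rx": 0,"ry": 0,"rz": 0,"grip": 255},{"tx": 0,"ty": 0,"tz": 0.1,"rx": 0,"ry": 0,"rz": 0,"grip": 255}]}}

```text
t: 29.72
eef_pos: [0.5462, 0.1217, 0.1247]
ee_rot: [0.994, 0.113, -0.0, -0.0]
ft_force: [0.0, -1.2, 1.4]
grip_width: 0.063
```

Call:
{"name": "servo_tool", "arguments": {"increments": [{"tx": 0,"ty": 0,"tz": 0.1,"rx": 0,"ry": 0,"rz": 0,"grip": 255},{"tx": 0,"ty": 0,"tz": 0.1,"rx": 0,"ry": 0,"rz": 0,"grip": 255},{"tx": 0,"ty": 0,"tz": 0.1,"rx": 0,"ry": 0,"rz": 0,"grip": 255}]}}

```text
t: 30.1
eef_pos: [0.5462, 0.1217, 0.1237]
ee_rot: [0.994, 0.113, -0.0, -0.0]
ft_force: [0.7, -0.4, 2.6]
grip_width: 0.0623
```

Call:
{"name": "servo_tool", "arguments": {"increments": [{"tx": 0,"ty": 0,"tz": 0.1,"rx": 0,"ry": 0,"rz": 0,"grip": 255},{"tx": 0,"ty": 0,"tz": 0.1,"rx": 0,"ry": 0,"rz": 0,"grip": 255},{"tx": 0,"ty": 0,"tz": 0.1,"rx": 0,"ry": 0,"rz": 0,"grip": 255}]}}

```text
t: 30.48
eef_pos: [0.5462, 0.1217, 0.1227]
ee_rot: [0.994, 0.113, -0.0, -0.0]
ft_force: [0.7, -1.8, 3.7]
grip_width: 0.0624
```

Call:
{"name": "servo_tool", "arguments": {"increments": [{"tx": 0,"ty": 0,"tz": 0.1,"rx": 0,"ry": 0,"rz": 0,"grip": 255},{"tx": 0,"ty": 0,"tz": 0.1,"rx": 0,"ry": 0,"rz": 0,"grip": 255},{"tx": 0,"ty": 0,"tz": 0.1,"rx": 0,"ry": 0,"rz": 0,"grip": 255}]}}

```text
t: 30.85
eef_pos: [0.5463, 0.1217, 0.1218]
ee_rot: [0.994, 0.113, 0.0, -0.0]
ft_force: [-0.5, -2.0, 2.2]
grip_width: 0.0627
```

```bash
python3 - <<'E'
from rig import ctrl
import numpy as np
for i in range(4):
    ctrl.capture("top"); s=ctrl.get_state();print(s["ft_force"],s["eef_pos"])
E
```

```text
[ 0.56937211 -0.97079525  2.91780369] [0.54624198 0.12166841 0.12171439]
[ 0.05926305 -1.71429731  3.83837222] [0.54626711 0.12166916 0.12173079]
[ 0.41566965 -1.6566465   4.11344009] [0.54623604 0.12168352 0.12172952]
[ 0.54104222 -0.9352892   3.41062619] [0.54624481 0.12168095 0.12175879]
```

Call:
{"name": "servo_tool", "arguments": {"increments": [{"tx": 0,"ty": 0,"tz": 0.05,"rx": 0,"ry": 0,"rz": 0,"grip": 255},{"tx": 0,"ty": 0,"tz": 0.1,"rx": 0,"ry": 0,"rz": 0,"grip": 255},{"tx": 0,"ty": 0,"tz": 0.1,"rx": 0,"ry": 0,"rz": 0,"grip": 255},{"tx": 0,"ty": 0,"tz": 0.1,"rx": 0,"ry": 0,"rz": 0,"grip": 255}]}}

```text
t: 31.55
eef_pos: [0.5462, 0.1217, 0.1207]
ee_rot: [0.994, 0.113, 0.0, -0.0]
ft_force: [0.2, -1.1, 4.1]
grip_width: 0.0624
```

```bash
python3 - <<'E'
from rig import ctrl
import numpy as np
for i in range(4):
    ctrl.capture("top"); s=ctrl.get_state();print(s["ft_force"],s["eef_pos"])
E
```

```text
[ 0.82959093 -1.13752499  4.32361315] [0.54623652 0.12166956 0.12071284]
[ 1.19979937 -1.48727896  3.38609347] [0.54621729 0.12168641 0.12071325]
[ 1.00310112 -1.05893641  3.51838156] [0.54624169 0.12167057 0.12071421]
[ 0.95601247 -1.44987661  4.0770282 ] [0.54621818 0.12168178 0.12070448]
```

Call:
{"name": "servo_tool", "arguments": {"increments": [{"tx": 0,"ty": 0,"tz": 0,"rx": 0,"ry": 0,"rz": 0,"grip": 0},{"tx": 0,"ty": 0,"tz": 0,"rx": 0,"ry": 0,"rz": 0,"grip": 0},{"tx": 0,"ty": 0,"tz": 0,"rx": 0,"ry": 0,"rz": 0,"grip": 0},{"tx": 0,"ty": 0,"tz": -4,"rx": 0,"ry": 0,"rz": 0,"grip": 0},{"tx": 0,"ty": 0,"tz": -10,"rx": 0,"ry": 0,"rz": 0,"grip": 0},{"tx": 0,"ty": 4,"tz": -14,"rx": 0,"ry": 0,"rz": 0,"grip": 0},{"tx": 0,"ty": 10,"tz": -14,"rx": 0,"ry": 0,"rz": 0,"grip": 0},{"tx": 0,"ty": 16,"tz": -14,"rx": 0,"ry": 0,"rz": 0,"grip": 0}]}}

```text
t: 32.75
eef_pos: [0.5825, -0.0353, 0.2612]
ee_rot: [0.994, 0.114, 0.001, -0.0]
ft_force: [0.3, 0.5, -1.3]
grip_width: 0.0852
```

Call:
{"name": "servo_tool", "arguments": {"increments": [{"tx": 0,"ty": 5,"tz": 0,"rx": 0,"ry": 0,"rz": 0,"grip": 0},{"tx": 0,"ty": 10,"tz": 0,"rx": 0,"ry": 0,"rz": 0,"grip": 0},{"tx": 0,"ty": 14,"tz": 0,"rx": 0,"ry": 0,"rz": 0,"grip": 0},{"tx": 0,"ty": 14,"tz": 0,"rx": 0,"ry": 0,"rz": 0,"grip": 0}]}}

```text
t: 33.25
eef_pos: [0.6136, -0.1731, 0.2593]
ee_rot: [0.994, 0.111, -0.001, -0.0]
ft_force: [-0.7, 0.6, -0.1]
grip_width: 0.0855
```

```bash
python3 - <<'E'
from h import *
from rig import ctrl
np.set_printoptions(suppress=True,precision=4)
c=ctrl.capture("top");pickle.dump(c,open("top20.pkl","wb"));crop(c,"pics/t20.png",200,110,310,225,5)
d=ctrl.capture("scene");pickle.dump(d,open("scene20.pkl","wb"));crop(d,"pics/s20.png",170,90,370,240,4);cv2.imwrite("pics/s20f.png",d["frame"])
P=pts(c);H=hsv(c);m=cv2.inRange(H,(0,120,50),(8,255,255))|cv2.inRange(H,(170,120,50),(180,255,255));M=0*m;M[150:215,230:290]=m[150:215,230:290]
cn=max(cv2.findContours(cv2.morphologyEx(M,cv2.MORPH_CLOSE,np.ones((3,3))),0,1)[0],key=len)
M[:]=0;cv2.drawContours(M,[cn],-1,1,-1)
print(rect(ray(c,cn[:,0],.15)))
v,u=np.nonzero(M);print(ray(c,np.c_[u,v],.15).mean(0));z=P[v,u][:,2];print(np.histogram(z,bins=np.arange(.06,.17,.005)))
k=z>.14;print("rim",np.median(z[k]),k.sum(),"floor",np.median(z[z<.095]))
E
```

```text
(array([0.5485, 0.1243]), [62.576438903808594, 106.09174346923828], np.float32(0.22887659))
[0.5484 0.1242 0.15  ]
(array([  0,   0,   0,  52, 264, 146,  28,  19,  13,  19,  19,  16,  19,
        23,  30,  21,  23,  82,  87,   5,   0,   0]), array([0.06 , 0.065, 0.07 , 0.075, 0.08 , 0.085, 0.09 , 0.095, 0.1  ,
       0.105, 0.11 , 0.115, 0.12 , 0.125, 0.13 , 0.135, 0.14 , 0.145,
       0.15 , 0.155, 0.16 , 0.165, 0.17 ]))
rim 0.1498880250712926 200 floor 0.08371193318158206
```

View pics/t20.png

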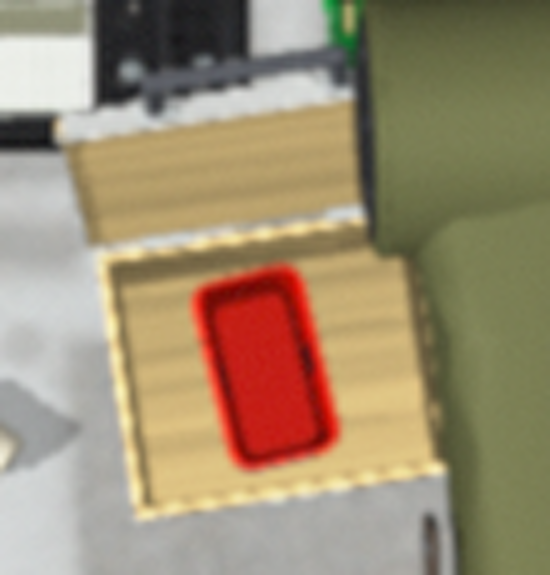

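View pics/s20.png

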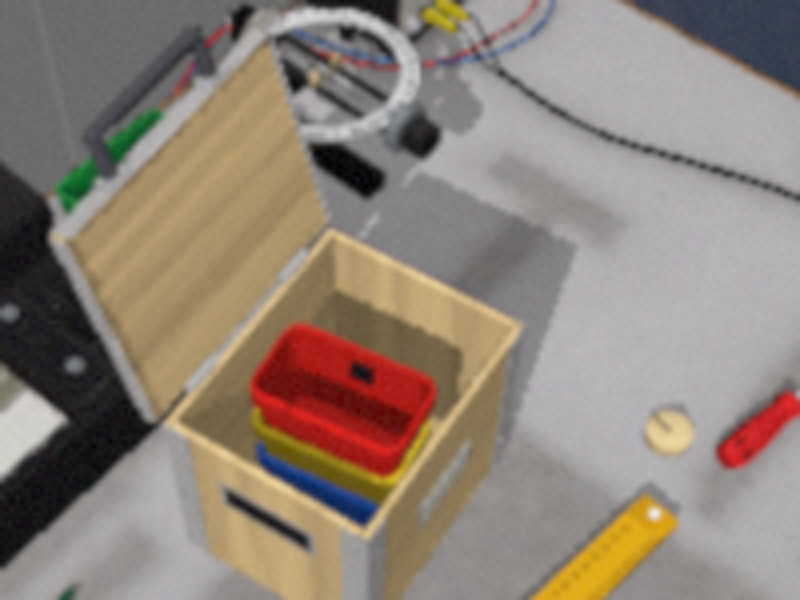

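```bash
python3 - <<'E'
from h import *
for f,cx,cy in(("top6",253,185),("top14",253,185),("top20",253,184)):
    c=pickle.load(open(f+".pkl","rb"));z=pts(c)[...,2][cy-7:cy+8,cx-4:cx+5];print(f,np.median(z),z.mean(),z.std())
E
```

```text
top6 0.00807276460273118 0.041085310516745556 0.21749596409520564
top14 0.045360696856571084 0.04542796873097099 0.0027716621373837474
top20 0.08364951294476645 0.08355727067396099 0.0028206444404409873
```

```bash
python3 - <<'E'
from rig import ctrl
print(ctrl.hand_in())
s=ctrl.get_state();print(s["t"],s["ft_force"])
E
```

```text
the job is handed in; nothing more can be done
None
the job is handed in; nothing more can be done
```

The job is handed in, with the lid open and both tubs nested in the blue one. It reported no verdict. The last arm clock reading before that was 33.25 s of the 72 s allowed.

**What I did**
- **Lid:** I gripped the bar, swung the lid along its arc to about 1.75 rad and let go. It stayed back by itself.
- **Yellow tub:** I pressed it home in the blue tub with about 7 N, then released it and backed away.
- **Red tub:** I pressed it home in the yellow tub with about 5 N, then released it and backed away.

**Last checks**
- **Lid and stack:** The final pictures show the lid still open. The stack looks level, with the red rim at 150 mm (expected about 151 mm).
- **Nesting heights:** From the depth images of the tub floors, yellow sits 37.3 mm above blue and red 38.3 mm above yellow. The allowed range is 33.5 to 42 mm.
- **Alignment:** The three tubs' angles agree to about 0.003 rad.
- **Bystanders:** Those in view looked unmoved in the final pictures. I did not measure their positions.

**What disagreed**
- The camera and arm positions differed by up to about 4 mm along the box's depth. I corrected this by comparing the rim edges before the first insertion.
- The red tub's push stayed at about 5 N and never reached the stated 7 or 8 N. I relied on its measured depth instead.

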